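# Set out the service tray

### The arm

A 7-joint arm with a two-finger parallel gripper is mounted at the origin on a cart in front of the work surface, level with it; the furniture and walls round the work are solid. World frame = base frame: x ahead of the robot, y to its left, z up, the work surface at z = 0. Lengths are in mm, angles in rad, forces in N, time in s.
With the tool pointing down it reaches from about 425 to 950 mm from the base axis. Payload 4.7 kg.
Tool frame: the origin (TCP) lies on the mounting face of the last link; the fingertips stand 182 mm ahead of it and the grasp point (between the pads) lies 164 mm ahead of it; z points along the fingers, y is the line along which they close (so a half turn about z gives the same grasp; the last joint's range is limited). The gripper opens to 87 mm and grips with 3 to 60 N. Pads are 19 mm wide; open, the fingers measure 117 mm over their backs; the gripper's body (75 mm by 190 mm) begins 51 mm behind the grasp point.
Start: joints at [-1.375, 0.469, -0.049, 1.532, 0.024, 1.141, -0.082], TCP at [150.426, 658.029, 404.773] pointing down, gripper open.
Joint ranges: [-2.59, 2.59], [-0.33, 1.99], [-1.39, 1.29], [0.1, 2.45], [-1.04, 4.18], [0.21, 1.99], [-2.66, 2.66]. Speed limits (rad/s): [2.57, 2.57, 3.14, 3.14, 3.14, 3.14, 3.14].

### API

Orientations are given as a rotation vector (axis times angle).
In Python, from rig import ctrl gives the robot as it stands. The module is installed in compiled form; this text tells all that it offers.
- The arm moves only by the tool apply_moves, never from a script. Its argument "commands" is a list of rows, each an object with "linear": the shift along the tool's x, y, z in mm, a list of three; "dr": the turn, a rotation vector about the tool's x, y, z in rad, a list of three; "jaw": the gripper command: -1 is fully open, 1 is shut, values between are in proportion. In form: [{"linear": [dx, dy, dz], "dr": [wx, wy, wz], "jaw": jaw}, ...]. A call has exactly 8 rows; each row is the pose to reach, as a shift and turn from the pose commanded when the call began, along the tool's axes at that moment; what a row does not reach only later rows make up. A row lasts 1/12 s, in which the tool goes at most 41.7 mm and 7.16 degrees, less where a joint would pass 70% of its speed; a pose out of reach is approached as far as the arm can. A call with a gripper value outside its range is refused whole. The fingers move at their own pace and stop on an object; "squeeze" is the grip in N (left out, the last holds). Time passes only in rows, so rows that repeat a pose let the fingers close, or fill a call up. It gives the time, the measured TCP pose, the force, the opening and the grip force at its end, in the units of the state.
- ctrl.sense(): the state, without advancing time (a new reading comes with each control period).
- ctrl.capture(name): name is "scene" or "top"; returns a dict with "img" (420x560x3 uint8, red, green, blue), "depth" (420x560 float32, mm along the optical axis (not along the pixel's ray), 0 where there is no reading), "K" (3x3 intrinsics, pixels), "xyz" and "rotation" of the camera in the world. Camera axes: x right, y down, z forward; pixel columns grow to the right and rows downward; lengths in mm; the calibration is good to about 2 mm. A picture is of the moment at which its call begins.
- ctrl.hand_in(): hands the job in; it is judged then, once.
The state is a dict: "time": time; "qpos": joint angles; "dq": joint speeds; "tau": joint torques, N m; "ee_pos": TCP position; "ee_rot": TCP orientation; "force": force on the tool from outside, world axes, zero at the start; "ft_torque": the same for the moment, N m; "grip_width": opening from 0.0 (shut) to 1.0 (fully open); "grip_force": force on a finger pad.
Only numpy, scipy, OpenCV 4.12 (cv2) and the standard library are available. Lean on these libraries where they do the work, as an engineer would, in place of code of your own. Each camera call takes 0.05 s, during which the arm holds its last target. There are 200 camera calls.

### The job

Set out the service tray from the things lying about on the counter: lay the blue pen on the stripe of the blue liner and the orange pen on the stripe of the orange liner, and when both lie there stand the steel jigger on the circle of the white liner, and last the drinks can on the circle of the green liner, each in the middle of its liner and upright; never tip those two over. Let go of each thing once it stands or lies in its place, and leave it there. The orange screwdriver and the small chromed tap nozzle do not belong on the tray: leave them where they are.

Things in the scene. Friction and masses are not known exactly. Their poses are not given: they have to be found in the camera images.
- pen_blue_centre (a point): blue ball pen with an orange end, lying on its side, 139 long, 8 wide to the grip (10 with its clip), 10 high. This point: middle of the barrel, 5 mm above its underside. Long axis = y, z up; either end may point either way on the liner. Grip it across the barrel from above. Slides if pushed.
- pen_orange_centre (a point): all-orange ball pen lying on its side, 139 long, 8 wide to the grip (10 with its clip), 10 high. This point: middle of the barrel, 5 mm above its underside. Long axis = y, z up; either end may point either way on the liner. Grip it across the barrel from above. Slides if pushed.
- jigger_centre (a point): double-ended steel jigger (bar measure) standing upright, 45 mm across the top rim, 87 high. This point: on its axis, half-way up (43.5 mm). z up. For contact it is solid and fills in its waist: grip it round the upper cup, at about 65 mm height, where it is 40 to 45 mm across; any direction. 0.06 to 0.13 kg.
- can_centre (a point): tall closed drinks can, tan and red with a silver lid, standing upright, 53 mm across, 134 high. This point: on its axis, half-way up (67 mm). z up. Grip it round the body above the middle, any direction. 0.17 to 0.35 kg. (Unlisted: a tap tower stands behind the work, its taps overhanging x > 0.6 m from 0.34 m up; swing round close in.)
- liner_blue: blue liner for the blue pen, 150 (its x) x 56 (its y) mm, one of four side by side, 58 mm apart, in a dark flat tray (176 x 248 mm, rim 13 mm above the counter); their order changes. Fixed. A black-outlined stripe along its middle (x) marks the pen's place. Origin: centre of its underside, 5 mm above the counter; its floor's top is 8 mm above the counter; ribs along the long edges stand 4 mm above the floor.
- liner_orange: orange liner for the orange pen, 150 (its x) x 56 (its y) mm, one of four side by side, 58 mm apart, in a dark flat tray (176 x 248 mm, rim 13 mm above the counter); their order changes. Fixed. A black-outlined stripe along its middle (x) marks the pen's place. Origin: centre of its underside, 5 mm above the counter; its floor's top is 8 mm above the counter; ribs along the long edges stand 4 mm above the floor.
- liner_white: white liner for the jigger, 150 (its x) x 56 (its y) mm, one of four side by side, 58 mm apart, in a dark flat tray (176 x 248 mm, rim 13 mm above the counter); their order changes. Fixed. A black circle of 49 mm marks the thing's place. Origin: centre of its underside, 5 mm above the counter; its floor's top is 8 mm above the counter; ribs along the long edges stand 4 mm above the floor.
- liner_green: green liner for the drinks can, 150 (its x) x 56 (its y) mm, one of four side by side, 58 mm apart, in a dark flat tray (176 x 248 mm, rim 13 mm above the counter); their order changes. Fixed. A black circle of 49 mm marks the thing's place. Origin: centre of its underside, 5 mm above the counter; its floor's top is 8 mm above the counter; ribs along the long edges stand 4 mm above the floor.
- screwdriver_centre (a point): screwdriver with a fat orange handle (28 mm) and a thin steel shank, lying on its side, 192 long along y (handle to +y), 24 high; this point is in its middle, 12 mm above the counter. Does not belong on the tray: leave it.
- nozzle_centre (a point): small chromed tap nozzle standing upright on its flange, 29 mm across the flange, 62 high; this point is on its axis half-way up. Does not belong on the tray: leave it.
There are look-alikes about, which are no part of the job. Leave any yellow look-alike of the part that bears can_centre alone.

How it is judged (in metres and radians):
On the way, in this order (a step that is already met when the one before it is completed fails the run):
1. both pens lie on the stripes of their own liners, released (x of pen_blue_centre in the frame of liner_blue between -0.02 and 0.02 m and y of pen_blue_centre in the frame of liner_blue between -0.015 and 0.015 m and z of pen_blue_centre in the frame of liner_blue below 0.014 m and angle between the y axis of pen_blue_centre and the x axis of liner_blue, either way round below 0.2 rad and x of pen_orange_centre in the frame of liner_orange between -0.02 and 0.02 m and y of pen_orange_centre in the frame of liner_orange between -0.015 and 0.015 m and z of pen_orange_centre in the frame of liner_orange below 0.014 m and angle between the y axis of pen_orange_centre and the x axis of liner_orange, either way round below 0.2 rad and contact force between the fingers and pen_blue below 0.05 N and contact force between the fingers and pen_orange below 0.05 N), for 0.2 s.
2. the jigger stands on the circle of the white liner, released, the pens still in place (x of pen_blue_centre in the frame of liner_blue between -0.02 and 0.02 m and y of pen_blue_centre in the frame of liner_blue between -0.015 and 0.015 m and z of pen_blue_centre in the frame of liner_blue below 0.014 m and angle between the y axis of pen_blue_centre and the x axis of liner_blue, either way round below 0.2 rad and x of pen_orange_centre in the frame of liner_orange between -0.02 and 0.02 m and y of pen_orange_centre in the frame of liner_orange between -0.015 and 0.015 m and z of pen_orange_centre in the frame of liner_orange below 0.014 m and angle between the y axis of pen_orange_centre and the x axis of liner_orange, either way round below 0.2 rad and horizontal distance between jigger_centre and liner_white below 0.015 m and z of jigger_centre in the frame of liner_white between 0.0395 and 0.0515 m and angle between jigger_centre's own z axis and vertical below 0.12 rad and contact force between the fingers and jigger below 0.05 N), for 0.2 s.
3. the can stands on the circle of the green liner, released, the others still in place (x of pen_blue_centre in the frame of liner_blue between -0.02 and 0.02 m and y of pen_blue_centre in the frame of liner_blue between -0.015 and 0.015 m and z of pen_blue_centre in the frame of liner_blue below 0.014 m and angle between the y axis of pen_blue_centre and the x axis of liner_blue, either way round below 0.2 rad and x of pen_orange_centre in the frame of liner_orange between -0.02 and 0.02 m and y of pen_orange_centre in the frame of liner_orange between -0.015 and 0.015 m and z of pen_orange_centre in the frame of liner_orange below 0.014 m and angle between the y axis of pen_orange_centre and the x axis of liner_orange, either way round below 0.2 rad and horizontal distance between jigger_centre and liner_white below 0.015 m and z of jigger_centre in the frame of liner_white between 0.0395 and 0.0515 m and angle between each of jigger_centre, can_centre's own z axis and vertical below 0.12 rad and horizontal distance between can_centre and liner_green below 0.015 m and z of can_centre in the frame of liner_green between 0.063 and 0.075 m and contact force between the fingers and can below 0.05 N), for 0.2 s.
At the end, for the whole second after the job is handed in: Each pen lies on its liner, middle within 20 mm lengthwise and 15 mm crosswise, within 0.2 rad of the stripe; jigger on the white and can on the green liner within 15 mm of centre, upright within 0.12 rad; all released and at rest; screwdriver and nozzle within 25 mm of their start (x of pen_blue_centre in the frame of liner_blue between -0.02 and 0.02 m and y of pen_blue_centre in the frame of liner_blue between -0.015 and 0.015 m and z of pen_blue_centre in the frame of liner_blue below 0.014 m and angle between the y axis of pen_blue_centre and the x axis of liner_blue, either way round below 0.2 rad and x of pen_orange_centre in the frame of liner_orange between -0.02 and 0.02 m and y of pen_orange_centre in the frame of liner_orange between -0.015 and 0.015 m and z of pen_orange_centre in the frame of liner_orange below 0.014 m and angle between the y axis of pen_orange_centre and the x axis of liner_orange, either way round below 0.2 rad and horizontal distance between jigger_centre and liner_white below 0.015 m and z of jigger_centre in the frame of liner_white between 0.0395 and 0.0515 m and angle between each of jigger_centre, can_centre's own z axis and vertical below 0.12 rad and horizontal distance between can_centre and liner_green below 0.015 m and z of can_centre in the frame of liner_green between 0.063 and 0.075 m and linear speed of each of pen_blue, pen_orange, jigger, can below 0.02 m/s and distance of each of screwdriver_centre, nozzle_centre from where it was at the start of the episode below 0.025 m); the robot touches nothing.
It fails at once if the screwdriver or the nozzle is shifted by more than 25 mm (distance of any of screwdriver_centre, nozzle_centre from where it was at the start of the episode above 0.025 m).
It fails at once if the jigger or the can is tipped over (angle between any of jigger_centre, can_centre's own z axis and vertical above 0.7 rad).
It also fails if it takes over 131 s, if anything falls off the work surface, if the arm or the gripper's body presses on something with over 40 N, if the wrist force passes 120 N, or if a joint passes its speed limit or range.

## Working session

There is one attempt and no reset: what is moved stays moved. The work goes in short steps, Python scripts to look and compute and a tool call to move; the robot and the scene stay as the last step left them, time stands still between calls to the robot, and variables do not carry over. Pictures are saved under pics/ and viewed, at most 14 in all, crops included, and the job is handed in when it is done.

Besides the shell and the picture viewer there is one more tool, called after ">>>" as a command line: name --argument value ..., lists and objects as JSON in quotes. apply_moves: Moves the arm, as the interface text tells. Its arguments: {"type":"object","properties":{"commands":{"type":"array"},"squeeze":{"type":"number"}},"required":["commands"]}

```bash
mkdir -p pics; cat > h.py <<'E'
import numpy as np, cv2
from rig import ctrl
def cap(n, save=None):
    c=ctrl.capture(n)
    if save: cv2.imwrite('pics/'+save, c['img'][:,:,::-1])
    return c
def R(c):
    r=np.array(c['rotation'],float)
    return r if r.shape==(3,3) else cv2.Rodrigues(r)[0]
def ray(c,u,v,z):
    d=R(c)@np.linalg.inv(c['K'])@np.array([u,v,1.]); o=np.array(c['xyz'],float)
    return o+d*(z-o[2])/d[2]
def cloud(c):
    h,w=c['depth'].shape; u,v=np.meshgrid(np.arange(w),np.arange(h))
    p=np.stack([u,v,np.ones_like(u)],-1)@np.linalg.inv(c['K']).T*c['depth'][...,None]
    return p@R(c).T+np.array(c['xyz'],float)
E
python3 - <<'E'
from h import *
for n in('scene','top'):
    c=cap(n,n+'0.png'); print(n,c['xyz'],R(c).round(3).tolist(),c['K'].tolist())
print(ctrl.sense())
E
```

```text
scene [-126.73001858 -690.44535733  934.70905791] [[0.748, -0.455, 0.483], [-0.663, -0.517, 0.541], [0.003, -0.725, -0.688]] [[536.6034799502924, 0.0, 281.4614754507883], [0.0, 536.6034799502924, 210.95728028562849], [0.0, 0.0, 1.0]]
top [295.0190786   -8.78244362 987.49050413] [[0.11, -0.973, 0.202], [-0.994, -0.108, 0.021], [0.002, -0.203, -0.979]] [[418.95548440503933, 0.0, 280.53304585802556], [0.0, 418.95548440503933, 203.10280447786397], [0.0, 0.0, 1.0]]
{'time': 0.1, 'qpos': array([-1.37492125,  0.46934244, -0.04862   ,  1.53356606,  0.02410008,
        1.14098212, -0.08230364]), 'dq': array([ 6.99554957e-04, -2.84660150e-03,  1.71464313e-03, -2.60075593e-03,
        3.52234562e-04, -4.17027306e-05, -7.27901823e-04]), 'tau': array([ 7.33715078e-04, -5.09172499e+01, -8.12623277e-02, -2.36825413e+01,
       -6.14925125e-02,  3.45250976e-02,  6.22803577e-05]), 'ee_pos': array([150.36308582, 657.8147133 , 403.8201037 ]), 'ee_rot': array([-3.52242415e-01, -3.12163618e+00,  2.68009726e-03]), 'force': array([-0.22989794, -0.03155342, -0.01011051]), 'ft_torque': array([ 0.01273436, -0.0239543 , -0.01121111]), 'grip_force': 0.0, 'grip_width': 1.00072476829529}
```

View pics/scene0.png

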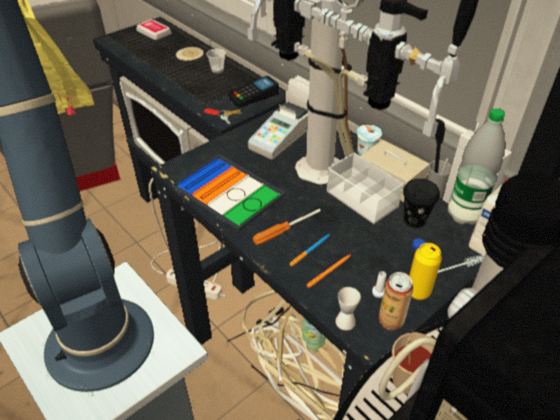

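View pics/top0.png

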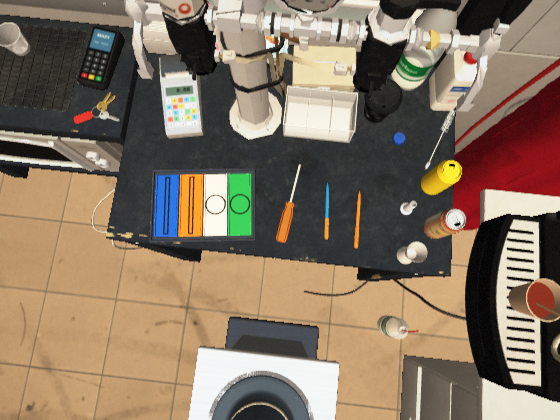

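The scene view shows the tray at left (230,190), the pens at (310,250) and (328,270), the jigger at (347,308), the can at (395,300) and the nozzle at (379,284). In the top view the liners sit at (166..240,205), ordered blue, orange, white, green. The blue pen is at (327,211), the orange pen at (358,219), the jigger at (412,252), the can at (448,222) and the yellow look-alike at (441,177).

```bash
cat > meas.py <<'E'
from h import *
def axis(c,m,z):
    v,u=np.nonzero(m); P=np.array([ray(c,a,b,z)[:2] for a,b in zip(u,v)])
    (cx,cy),(w,h),a=cv2.minAreaRect(P.astype(np.float32)); 
    _,s,V=np.linalg.svd(P-P.mean(0),full_matrices=False); d=V[0]; t=(P-P.mean(0))@d
    return np.round([cx,cy,*(P.mean(0)+d*(t.max()+t.min())/2),t.max()-t.min(),min(w,h),np.degrees(np.arctan2(d[1],d[0]))],1), len(u)
def box(sh,u0,u1,v0,v1):
    m=np.zeros(sh,bool); m[v0:v1,u0:u1]=1; return m
E
python3 - <<'E'
from meas import *
c=cap('top'); hsv=cv2.cvtColor(c['img'],cv2.COLOR_RGB2HSV); H,S,V=[hsv[...,i] for i in range(3)]; sh=H.shape
sat=(S>120)&(V>80)
print('pens')
print(axis(c,sat&box(sh,317,338,172,250),5)); print(axis(c,sat&box(sh,346,372,180,256),5))
print('screw',axis(c,sat&box(sh,272,300,190,250),12))
t=box(sh,150,258,165,245)
for n,m in dict(blue=(abs(H.astype(int)-108)<15)&sat,orange=(H<20)&sat,green=(abs(H.astype(int)-65)<20)&sat,white=(S<50)&(V>150)).items(): print(n,axis(c,m&t,8))
X=cloud(c)
for n,b,zc,z in(('jig',(392,430,238,270),(80,92),87),('can',(420,475,200,245),(125,140),134),('noz',(398,420,195,220),(30,70),62)):
    m=box(sh,*b); m&=(X[...,2]>zc[0])&(X[...,2]<zc[1]); p=X[m]; print(n,m.sum(),p.mean(0).round(1),p.min(0).round(1),p.max(0).round(1), (p[:,:2].min(0)+p[:,:2].max(0))/2)
# counter height check
print(X[215,300:322:5,2].round(1), 'tray floor',X[190,[165,190,216,240]].round(1).tolist())
c=cap('scene'); X2=cloud(c)
for n,b,zc in(('jig',(330,370,280,335),(70,92)),('can',(375,415,265,330),(120,140))):
    m=box(sh,*b); m&=(X2[...,2]>zc[0])&(X2[...,2]<zc[1]); p=X2[m]; print(n,m.sum(),p.min(0).round(1),p.max(0).round(1))
E
```

```text
pens
(array([ 492.4,  -97.9,  492.5,  -99. ,  138.7,    9.5, -176.3]), 225)
(array([ 478.8, -173.6,  478.8, -174. ,  138. ,   10.8, -179.6]), 233)
screw (array([453.4,  -3.6, 453.4,  -3.7, 100.1,  26.9, 172.3]), 452)
blue (array([ 463.1,  282.3,  463.1,  282.2,  151.2,   57.6, -172.9]), 1445)
orange (array([ 469.8,  224.5,  469.8,  224.4,  151.7,   57.8, -172.8]), 1449)
green (array([ 485. ,  109.4,  485. ,  109. ,  152. ,   55.7, -172.6]), 1467)
white (array([ 478.3,  167.3,  478. ,  167.5,  151.1,   55.9, -172.5]), 1397)
jig 78 [ 407.7 -297.3   85. ] [ 383.9 -313.4   80. ] [ 428.2 -269.6   91.1] [ 406.05322264 -291.53981769]
can 400 [ 476.4 -352.2  131. ] [ 454.2 -374.5  125. ] [ 499.1 -329.2  139.4] [ 476.67123389 -351.85720109]
noz 77 [ 515.3 -285.7   50. ] [ 507.6 -293.8   30.6] [ 523.9 -277.9   65.3] [ 515.7779017  -285.82270475]
[ 3.   1.4 -2.4  2.8  2.3] tray floor [[497.8, 290.4, 10.3], [504.8, 231.4, 8.2], [511.2, 169.0, 10.3], [517.4, 111.8, 10.7]]
jig 238 [ 384.8 -314.4   70.1] [ 431.  -268.8   90. ]
can 483 [ 451.6 -380.1  120.1] [ 500.  -330.5  135.9]
```

```bash
cat > plan.py <<'E'
from h import *
def plan(*wps, start=None):
    """wps: (x,y,z,yaw_deg of tool y); prints tool-frame shift and turn per call, chained on rounded numbers"""
    s=ctrl.sense(); Rm=cv2.Rodrigues(np.array(s['ee_rot']))[0]
    p=np.array(s['ee_pos']); yaw=np.degrees(np.arctan2(Rm[1,1],Rm[0,1]))
    print('now',p.round(1),round(yaw,1),'tilt',np.round(Rm[:2,2],4),'t',round(s['time'],2),'F',s['force'].round(1),'w',round(87*s['grip_width'],1),'gf',round(s['grip_force'],1),'q',s['qpos'].round(2))
    if start is not None: p=np.array(start[:3],float); yaw=start[3]; Rm=None
    for w in wps:
        if Rm is None:
            a=np.radians(yaw); y=np.array([np.cos(a),np.sin(a),0]); z=np.array([0,0,-1.]); Rm=np.stack([np.cross(y,z),y,z],1)
        d=np.round(Rm.T@(np.array(w[:3])-p),1); dw=(w[3]-yaw+180)%360-180; r=np.round(-np.radians(dw),3)
        print(w,'lin',d.tolist(),'len',round(np.linalg.norm(d)),'drz',r,'deg',round(dw,1))
        p=p+Rm@d; yaw-=np.degrees(r); Rm=None
E
python3 -c "
from plan import *
plan((290,454,360,77.1),(420,250,330,85),(480,0,300,93.7),(492.5,-98.5,240,93.7),(492.5,-98.5,184,93.7))"
```

```text
now [150.4 657.9 404.1] 77.1 tilt [-0.0002 -0.0011] t 0.2 F [-0.5 -0.  -0.5] w 87.0 gf 0.0 q [-1.37  0.47 -0.05  1.53  0.02  1.14 -0.08]
(290, 454, 360, 77.1) lin [-181.5, -167.6, 44.3] len 251 drz 0.0 deg -0.0
(420, 250, 330, 85) lin [-172.2, -169.9, 30.0] len 244 drz -0.137 deg 7.9
(480, 0, 300, 93.7) lin [-81.7, -243.8, 30.0] len 259 drz -0.152 deg 8.7
(492.5, -98.5, 240, 93.7) lin [-6.2, -99.1, 60.0] len 116 drz -0.0 deg 0.0
(492.5, -98.5, 184, 93.7) lin [0.0, 0.0, 56.0] len 56 drz -0.0 deg 0.0
```

>>> apply_moves --commands '[{"linear": [-26, -24, 6], "dr": [0, 0, 0], "jaw": -0.2}, {"linear": [-52, -48, 12], "dr": [0, 0, 0], "jaw": -0.2}, {"linear": [-78, -72, 19], "dr": [0, 0, 0], "jaw": -0.2}, {"linear": [-104, -96, 25], "dr": [0, 0, 0], "jaw": -0.2}, {"linear": [-130, -120, 31], "dr": [0, 0, 0], "jaw": -0.2}, {"linear": [-156, -144, 37], "dr": [0, 0, 0], "jaw": -0.2}, {"linear": [-182, -168, 44], "dr": [0, 0, 0], "jaw": -0.2}, {"linear": [-182, -168, 44], "dr": [0, 0, 0], "jaw": -0.2}]'

```text
time: 0.87
ee_pos: [295.1, 447.1, 359.3]
ee_rot: [0.368, 3.118, -0.011]
force: [0.3, -1.4, -0.7]
grip_width: 0.608
grip_force: 0.0
```

>>> apply_moves --commands '[{"linear": [-25, -24, 4], "dr": [0, 0, -0.02], "jaw": -0.2}, {"linear": [-50, -48, 8], "dr": [0, 0, -0.04], "jaw": -0.2}, {"linear": [-75, -73, 13], "dr": [0, 0, -0.06], "jaw": -0.2}, {"linear": [-99, -97, 17], "dr": [0, 0, -0.08], "jaw": -0.2}, {"linear": [-124, -121, 21], "dr": [0, 0, -0.1], "jaw": -0.2}, {"linear": [-148, -146, 26], "dr": [0, 0, -0.12], "jaw": -0.2}, {"linear": [-172, -170, 30], "dr": [0, 0, -0.137], "jaw": -0.2}, {"linear": [-172, -170, 30], "dr": [0, 0, -0.137], "jaw": -0.2}]'

```text
time: 1.53
ee_pos: [423.2, 243.4, 330.1]
ee_rot: [0.154, 3.137, -0.006]
force: [-0.6, -0.4, 0.1]
grip_width: 0.597
grip_force: 0.0
```

>>> apply_moves --commands '[{"linear": [-12, -35, 4], "dr": [0, 0, -0.02], "jaw": -0.2}, {"linear": [-23, -70, 8], "dr": [0, 0, -0.04], "jaw": -0.2}, {"linear": [-35, -105, 13], "dr": [0, 0, -0.06], "jaw": -0.2}, {"linear": [-47, -140, 17], "dr": [0, 0, -0.08], "jaw": -0.2}, {"linear": [-58, -175, 21], "dr": [0, 0, -0.1], "jaw": -0.2}, {"linear": [-70, -210, 26], "dr": [0, 0, -0.13], "jaw": -0.2}, {"linear": [-82, -244, 30], "dr": [0, 0, -0.152], "jaw": -0.2}, {"linear": [-82, -244, 30], "dr": [0, 0, -0.152], "jaw": -0.2}]'

```text
time: 2.2
ee_pos: [481.3, -7.5, 300.5]
ee_rot: [-0.084, 3.14, -0.006]
force: [0.3, 0.2, 0.3]
grip_width: 0.604
grip_force: 0.0
```

```bash
python3 -c "
from plan import *
plan((492.5,-98.5,240,93.7),(492.5,-98.5,184,93.7))"
```

```text
now [481.3  -7.5 300.5] 93.1 tilt [ 0.0006 -0.0037] t 2.2 F [0.3 0.2 0.3] w 52.6 gf 0.0 q [-0.24  0.29  0.2   2.1  -0.08  0.76  1.63]
(492.5, -98.5, 240, 93.7) lin [-6.3, -91.2, 60.8] len 110 drz -0.011 deg 0.6
(492.5, -98.5, 184, 93.7) lin [0.0, -0.0, 56.0] len 56 drz 0.0 deg -0.0
```

>>> apply_moves --commands '[{"linear": [-1, -20, 12], "dr": [0, 0, -0.01], "jaw": -0.2}, {"linear": [-2, -40, 25], "dr": [0, 0, -0.01], "jaw": -0.2}, {"linear": [-4, -60, 40], "dr": [0, 0, -0.01], "jaw": -0.2}, {"linear": [-5, -80, 52], "dr": [0, 0, -0.01], "jaw": -0.2}, {"linear": [-6, -92, 60], "dr": [0, 0, -0.01], "jaw": -0.2}, {"linear": [-6, -92, 60], "dr": [0, 0, -0.01], "jaw": -0.2}, {"linear": [-6, -92, 60], "dr": [0, 0, -0.01], "jaw": -0.2}, {"linear": [-6, -92, 60], "dr": [0, 0, -0.01], "jaw": -0.2}]'

```text
time: 2.87
ee_pos: [492.6, -90.8, 241.1]
ee_rot: [-0.118, 3.139, 0.001]
force: [-0.8, 0.3, -1.3]
grip_width: 0.6
grip_force: 0.0
```

```bash
python3 -c "
from plan import *
plan((492.5,-98.5,184,93.7))"
```

```text
now [492.6 -90.8 241.1] 94.3 tilt [0.0003 0.0008] t 2.87 F [-0.8  0.3 -1.3] w 52.2 gf 0.0 q [-0.06  0.41  0.2   2.1  -0.13  0.64  1.87]
(492.5, -98.5, 184, 93.7) lin [0.7, -7.7, 57.0] len 58 drz 0.011 deg -0.6
```

>>> apply_moves --commands '[{"linear": [0.7, -4, 10], "dr": [0, 0, 0.01], "jaw": -0.2}, {"linear": [0.7, -7.7, 22], "dr": [0, 0, 0.01], "jaw": -0.2}, {"linear": [0.7, -7.7, 35], "dr": [0, 0, 0.01], "jaw": -0.2}, {"linear": [0.7, -7.7, 45], "dr": [0, 0, 0.01], "jaw": -0.2}, {"linear": [0.7, -7.7, 52], "dr": [0, 0, 0.01], "jaw": -0.2}, {"linear": [0.7, -7.7, 57], "dr": [0, 0, 0.01], "jaw": -0.2}, {"linear": [0.7, -7.7, 57], "dr": [0, 0, 0.01], "jaw": -0.2}, {"linear": [0.7, -7.7, 57], "dr": [0, 0, 0.01], "jaw": -0.2}]'

```text
time: 3.53
ee_pos: [492.4, -99.5, 183.6]
ee_rot: [-0.101, 3.14, 0.0]
force: [0.6, 0.3, -0.1]
grip_width: 0.601
grip_force: 0.0
```

>>> apply_moves --commands '[{"linear": [0, 0, 0], "dr": [0, 0, 0], "jaw": 0.5}, {"linear": [0, 0, 0], "dr": [0, 0, 0], "jaw": 0.9}, {"linear": [0, 0, 0], "dr": [0, 0, 0], "jaw": 1}, {"linear": [0, 0, 0], "dr": [0, 0, 0], "jaw": 1}, {"linear": [0, 0, 0], "dr": [0, 0, 0], "jaw": 1}, {"linear": [0, 0, 0], "dr": [0, 0, 0], "jaw": 1}, {"linear": [0, 0, 0], "dr": [0, 0, 0], "jaw": 1}, {"linear": [0, 0, 0], "dr": [0, 0, 0], "jaw": 1}]' --squeeze 12

```text
time: 4.2
ee_pos: [492.2, -99.8, 183.7]
ee_rot: [-0.101, 3.14, 0.0]
force: [-0.3, -0.4, 0.6]
grip_width: 0.099
grip_force: 12.0
```

>>> apply_moves --commands '[{"linear": [0, 0, -5], "dr": [0, 0, 0], "jaw": 1}, {"linear": [0, 0, -10], "dr": [0, 0, 0], "jaw": 1}, {"linear": [0, 0, -20], "dr": [0, 0, 0], "jaw": 1}, {"linear": [0, 0, -32], "dr": [0, 0, 0], "jaw": 1}, {"linear": [0, 0, -44], "dr": [0, 0, 0], "jaw": 1}, {"linear": [0, 0, -56], "dr": [0, 0, 0], "jaw": 1}, {"linear": [0, 0, -60], "dr": [0, 0, 0], "jaw": 1}, {"linear": [0, 0, -60], "dr": [0, 0, 0], "jaw": 1}]'

```text
time: 4.87
ee_pos: [492.7, -99.9, 245.3]
ee_rot: [-0.101, 3.137, -0.0]
force: [0.3, 0.3, -0.0]
grip_width: 0.103
grip_force: 12.0
```

```bash
python3 -c "
from plan import *
plan((478,100,260,95.5),(463.1,282.3,230,97.3),(463.1,282.3,192,97.3))
cap('top','lift1.png')"
```

```text
now [492.7 -99.9 245.3] 93.7 tilt [ 0.0033 -0.0001] t 4.87 F [ 0.3  0.3 -0. ] w 9.0 gf 12.0 q [-0.05  0.4   0.21  2.1  -0.13  0.65  1.88]
(478, 100, 260, 95.5) lin [1.8, 200.4, -14.7] len 201 drz -0.032 deg 1.8
(463.1, 282.3, 230, 97.3) lin [-2.6, 182.9, 30.0] len 185 drz -0.031 deg 1.8
(463.1, 282.3, 192, 97.3) lin [-0.0, -0.0, 38.0] len 38 drz -0.0 deg 0.0
```

View pics/lift1.png

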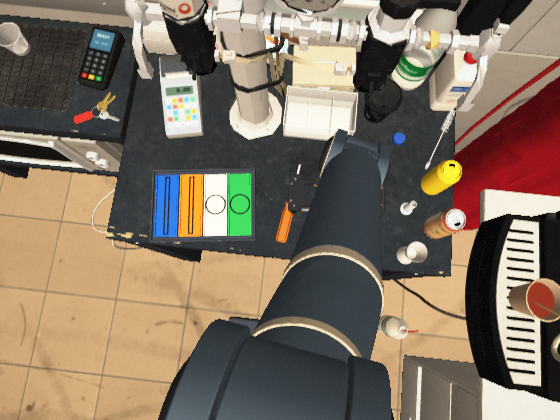

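The arm now hides the pen, at about (340,185). An opening of 9 mm with 12 N of grip shows it is held, and the tray is still clear.

>>> apply_moves --commands '[{"linear": [0, 15, -5], "dr": [0, 0, 0], "jaw": 1}, {"linear": [0, 45, -12], "dr": [0, 0, -0.01], "jaw": 1}, {"linear": [1, 80, -15], "dr": [0, 0, -0.02], "jaw": 1}, {"linear": [1, 115, -15], "dr": [0, 0, -0.03], "jaw": 1}, {"linear": [2, 150, -15], "dr": [0, 0, -0.032], "jaw": 1}, {"linear": [2, 180, -15], "dr": [0, 0, -0.032], "jaw": 1}, {"linear": [2, 200, -15], "dr": [0, 0, -0.032], "jaw": 1}, {"linear": [2, 200, -15], "dr": [0, 0, -0.032], "jaw": 1}]'

```text
time: 5.58
ee_pos: [476.7, 104.7, 258.1]
ee_rot: [0.164, -3.136, -0.003]
force: [-0.0, 0.6, -0.4]
grip_width: 0.1
grip_force: 12.0
```

>>> apply_moves --commands '[{"linear": [0, 20, 0], "dr": [0, 0, 0], "jaw": 1}, {"linear": [-1, 50, 0], "dr": [0, 0, -0.01], "jaw": 1}, {"linear": [-1, 85, 5], "dr": [0, 0, -0.02], "jaw": 1}, {"linear": [-2, 120, 10], "dr": [0, 0, -0.03], "jaw": 1}, {"linear": [-3, 150, 20], "dr": [0, 0, -0.031], "jaw": 1}, {"linear": [-3, 175, 27], "dr": [0, 0, -0.031], "jaw": 1}, {"linear": [-3, 183, 30], "dr": [0, 0, -0.031], "jaw": 1}, {"linear": [-3, 183, 30], "dr": [0, 0, -0.031], "jaw": 1}]'

```text
time: 6.25
ee_pos: [462.0, 283.6, 227.4]
ee_rot: [0.205, -3.133, 0.001]
force: [0.9, 0.1, 0.3]
grip_width: 0.097
grip_force: 12.0
```

>>> apply_moves --commands '[{"linear": [0, 0, 0], "dr": [0, 0, 0], "jaw": 1}, {"linear": [0, 0, 0], "dr": [0, 0, 0], "jaw": 1}, {"linear": [0, 0, 0], "dr": [0, 0, 0], "jaw": 1}, {"linear": [0, 0, 0], "dr": [0, 0, 0], "jaw": 1}, {"linear": [0, 0, 0], "dr": [0, 0, 0], "jaw": 1}, {"linear": [0, 0, 0], "dr": [0, 0, 0], "jaw": 1}, {"linear": [0, 0, 0], "dr": [0, 0, 0], "jaw": 1}, {"linear": [0, 0, 0], "dr": [0, 0, 0], "jaw": 1}]'

```text
time: 6.92
ee_pos: [462.9, 282.0, 228.8]
ee_rot: [-0.199, 3.135, 0.0]
force: [0.1, 0.4, 0.2]
grip_width: 0.095
grip_force: 12.0
```

```bash
python3 -c "
from plan import *
plan((463.1,282.3,192,97.3))
cap('scene','tray1.png')"
```

```text
now [462.9 282.  228.8] 97.3 tilt [0.0001 0.0002] t 6.92 F [0.1 0.4 0.2] w 8.3 gf 12.0 q [-0.72  0.48  0.12  2.01 -0.09  0.66  1.16]
(463.1, 282.3, 192, 97.3) lin [-0.3, 0.2, 36.8] len 37 drz -0.0 deg 0.0
```

View pics/tray1.png

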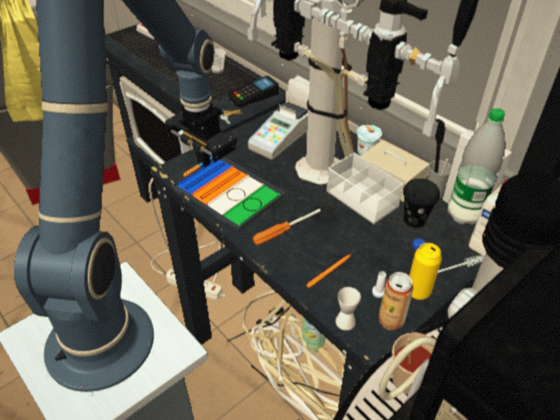

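The pen is held over the blue liner at about (200,165), with its orange end to the front.

>>> apply_moves --commands '[{"linear": [0, 0, 8], "dr": [0, 0, 0], "jaw": 1}, {"linear": [0, 0, 16], "dr": [0, 0, 0], "jaw": 1}, {"linear": [0, 0, 24], "dr": [0, 0, 0], "jaw": 1}, {"linear": [0, 0, 30], "dr": [0, 0, 0], "jaw": 1}, {"linear": [0, 0, 34], "dr": [0, 0, 0], "jaw": 1}, {"linear": [0, 0, 36.5], "dr": [0, 0, 0], "jaw": 1}, {"linear": [0, 0, 36.5], "dr": [0, 0, 0], "jaw": 1}, {"linear": [0, 0, 36.5], "dr": [0, 0, 0], "jaw": 1}]'

```text
time: 7.63
ee_pos: [462.9, 282.2, 192.1]
ee_rot: [-0.2, 3.135, 0.0]
force: [0.2, 0.8, 0.1]
grip_width: 0.098
grip_force: 12.0
```

>>> apply_moves --commands '[{"linear": [0, 0, 0], "dr": [0, 0, 0], "jaw": 0.75}, {"linear": [0, 0, 0], "dr": [0, 0, 0], "jaw": 0.65}, {"linear": [0, 0, 0], "dr": [0, 0, 0], "jaw": 0.55}, {"linear": [0, 0, 0], "dr": [0, 0, 0], "jaw": 0.55}, {"linear": [0, 0, 0], "dr": [0, 0, 0], "jaw": 0.55}, {"linear": [0, 0, 0], "dr": [0, 0, 0], "jaw": 0.55}, {"linear": [0, 0, 0], "dr": [0, 0, 0], "jaw": 0.55}, {"linear": [0, 0, 0], "dr": [0, 0, 0], "jaw": 0.55}]'

```text
time: 8.3
ee_pos: [462.8, 282.2, 192.3]
ee_rot: [-0.2, 3.135, 0.0]
force: [0.4, -0.2, 0.6]
grip_width: 0.224
grip_force: 0.0
```

>>> apply_moves --commands '[{"linear": [0, 0, -5], "dr": [0, 0, 0], "jaw": 0.55}, {"linear": [0, 0, -15], "dr": [0, 0, 0], "jaw": 0.55}, {"linear": [0, 0, -30], "dr": [0, 0, 0], "jaw": 0.55}, {"linear": [0, 0, -45], "dr": [0, 0, 0], "jaw": 0.2}, {"linear": [0, 0, -60], "dr": [0, 0, 0], "jaw": -0.2}, {"linear": [0, 0, -70], "dr": [0, 0, 0], "jaw": -0.2}, {"linear": [0, 0, -70], "dr": [0, 0, 0], "jaw": -0.2}, {"linear": [0, 0, -70], "dr": [0, 0, 0], "jaw": -0.2}]'

```text
time: 8.97
ee_pos: [462.9, 282.2, 263.0]
ee_rot: [-0.2, 3.134, 0.002]
force: [1.1, 0.3, -0.1]
grip_width: 0.52
grip_force: 0.0
```

```bash
python3 -c "
from plan import *
plan((480,60,270,92),(478.8,-173.8,240,89.8+0.3),(478.8,-173.8,184,90.1))"
```

```text
now [462.9 282.2 263. ] 97.3 tilt [0.0012 0.0011] t 8.97 F [ 1.1  0.3 -0.1] w 45.3 gf 0.0 q [-0.73  0.43  0.13  1.99 -0.08  0.73  1.15]
(480, 60, 270, 92) lin [11.2, -222.6, -7.2] len 223 drz 0.092 deg -5.3
(478.8, -173.8, 240, 90.1) lin [9.4, -233.6, 30.0] len 236 drz 0.034 deg -1.9
(478.8, -173.8, 184, 90.1) lin [0.1, 0.0, 56.0] len 56 drz -0.0 deg 0.0
```

>>> apply_moves --commands '[{"linear": [1, -20, -2], "dr": [0, 0, 0.01], "jaw": -0.2}, {"linear": [3, -58, -4], "dr": [0, 0, 0.03], "jaw": -0.2}, {"linear": [5, -98, -7], "dr": [0, 0, 0.05], "jaw": -0.2}, {"linear": [7, -138, -7], "dr": [0, 0, 0.07], "jaw": -0.2}, {"linear": [9, -175, -7], "dr": [0, 0, 0.08], "jaw": -0.2}, {"linear": [10, -205, -7], "dr": [0, 0, 0.09], "jaw": -0.2}, {"linear": [11, -223, -7], "dr": [0, 0, 0.09], "jaw": -0.2}, {"linear": [11, -223, -7], "dr": [0, 0, 0.09], "jaw": -0.2}]'

```text
time: 9.63
ee_pos: [479.9, 54.8, 268.5]
ee_rot: [0.046, -3.139, 0.004]
force: [-0.1, -0.5, 0.1]
grip_width: 0.601
grip_force: 0.0
```

>>> apply_moves --commands '[{"linear": [1, -20, 2], "dr": [0, 0, 0.01], "jaw": -0.2}, {"linear": [2, -58, 5], "dr": [0, 0, 0.02], "jaw": -0.2}, {"linear": [4, -98, 10], "dr": [0, 0, 0.03], "jaw": -0.2}, {"linear": [6, -138, 15], "dr": [0, 0, 0.03], "jaw": -0.2}, {"linear": [7, -178, 20], "dr": [0, 0, 0.03], "jaw": -0.2}, {"linear": [8, -213, 25], "dr": [0, 0, 0.03], "jaw": -0.2}, {"linear": [9, -233, 30], "dr": [0, 0, 0.03], "jaw": -0.2}, {"linear": [9, -233, 30], "dr": [0, 0, 0.03], "jaw": -0.2}]'

```text
time: 10.3
ee_pos: [479.0, -177.8, 237.9]
ee_rot: [0.0, -3.14, 0.003]
force: [0.4, 0.3, 0.2]
grip_width: 0.599
grip_force: 0.0
```

>>> apply_moves --commands '[{"linear": [0, 0, 0], "dr": [0, 0, 0], "jaw": -0.2}, {"linear": [0, 0, 0], "dr": [0, 0, 0], "jaw": -0.2}, {"linear": [0, 0, 0], "dr": [0, 0, 0], "jaw": -0.2}, {"linear": [0, 0, 0], "dr": [0, 0, 0], "jaw": -0.2}, {"linear": [0, 0, 0], "dr": [0, 0, 0], "jaw": -0.2}, {"linear": [0, 0, 0], "dr": [0, 0, 0], "jaw": -0.2}, {"linear": [0, 0, 0], "dr": [0, 0, 0], "jaw": -0.2}, {"linear": [0, 0, 0], "dr": [0, 0, 0], "jaw": -0.2}]'

```text
time: 10.97
ee_pos: [479.9, -173.4, 239.3]
ee_rot: [-0.012, 3.141, 0.0]
force: [0.5, 0.1, 0.5]
grip_width: 0.597
grip_force: 0.0
```

```bash
python3 -c "
from plan import *
plan((478.8,-173.8,184,90.4))
from meas import *
c=cap('top','p1.png'); hsv=cv2.cvtColor(c['img'],cv2.COLOR_RGB2HSV); H,S,V=[hsv[...,i].astype(int) for i in range(3)]
m=(H<20)&(S>120)&(V>80)
print('on blue liner, orange px',(m&box(H.shape,150,178,165,245)).sum())
print(axis(c,((V<70)|m)&box(H.shape,160,173,175,235),13))"
```

```text
now [ 479.9 -173.4  239.3] 90.4 tilt [0.0002 0.0001] t 10.97 F [0.5 0.1 0.5] w 51.9 gf 0.0 q [ 0.07  0.43  0.24  2.08 -0.16  0.65  2.  ]
(478.8, -173.8, 184, 90.4) lin [1.1, -0.4, 55.3] len 55 drz 0.001 deg -0.0
on blue liner, orange px 76
(array([ 460.9,  281.4,  461.2,  279.3,  133.2,   12.2, -175.9]), 111)
```

View pics/p1.png

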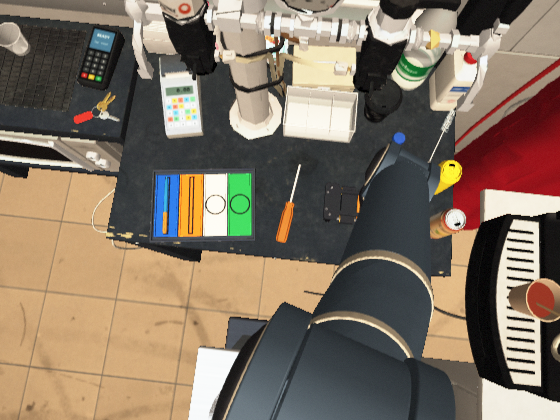

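The blue pen lies on the blue stripe (165,205) and the gripper is over the orange pen at (345,203).

>>> apply_moves --commands '[{"linear": [1, 0, 10], "dr": [0, 0, 0], "jaw": -0.2}, {"linear": [1, 0, 22], "dr": [0, 0, 0], "jaw": -0.2}, {"linear": [1, 0, 35], "dr": [0, 0, 0], "jaw": -0.2}, {"linear": [1, 0, 45], "dr": [0, 0, 0], "jaw": -0.2}, {"linear": [1, 0, 52], "dr": [0, 0, 0], "jaw": -0.2}, {"linear": [1, 0, 55.5], "dr": [0, 0, 0], "jaw": -0.2}, {"linear": [1, 0, 55.5], "dr": [0, 0, 0], "jaw": -0.2}, {"linear": [1, 0, 55.5], "dr": [0, 0, 0], "jaw": -0.2}]'

```text
time: 11.68
ee_pos: [479.0, -173.8, 183.6]
ee_rot: [-0.011, 3.141, -0.0]
force: [-0.1, -0.0, -0.4]
grip_width: 0.6
grip_force: 0.0
```

>>> apply_moves --commands '[{"linear": [0, 0, 0], "dr": [0, 0, 0], "jaw": 0.5}, {"linear": [0, 0, 0], "dr": [0, 0, 0], "jaw": 0.9}, {"linear": [0, 0, 0], "dr": [0, 0, 0], "jaw": 1}, {"linear": [0, 0, 0], "dr": [0, 0, 0], "jaw": 1}, {"linear": [0, 0, 0], "dr": [0, 0, 0], "jaw": 1}, {"linear": [0, 0, 0], "dr": [0, 0, 0], "jaw": 1}, {"linear": [0, 0, 0], "dr": [0, 0, 0], "jaw": 1}, {"linear": [0, 0, 0], "dr": [0, 0, 0], "jaw": 1}]' --squeeze 12

```text
time: 12.35
ee_pos: [478.9, -173.6, 183.7]
ee_rot: [0.011, -3.142, -0.0]
force: [0.2, -0.0, -0.3]
grip_width: 0.098
grip_force: 12.0
```

>>> apply_moves --commands '[{"linear": [0, 0, -5], "dr": [0, 0, 0], "jaw": 1}, {"linear": [0, 0, -10], "dr": [0, 0, 0], "jaw": 1}, {"linear": [0, 0, -20], "dr": [0, 0, 0], "jaw": 1}, {"linear": [0, 0, -32], "dr": [0, 0, 0], "jaw": 1}, {"linear": [0, 0, -44], "dr": [0, 0, 0], "jaw": 1}, {"linear": [0, 0, -56], "dr": [0, 0, 0], "jaw": 1}, {"linear": [0, 0, -66], "dr": [0, 0, 0], "jaw": 1}, {"linear": [0, 0, -66], "dr": [0, 0, 0], "jaw": 1}]'

```text
time: 13.02
ee_pos: [479.6, -174.0, 252.2]
ee_rot: [-0.011, 3.137, -0.002]
force: [1.1, -0.4, -0.2]
grip_width: 0.1
grip_force: 12.0
```

```bash
python3 -c "
from plan import *
plan((478,20,265,94),(469.8,224.5,230,97.3),(469.8,224.5,192,97.3))"
```

```text
now [ 479.6 -174.   252.2] 90.4 tilt [ 0.0046 -0.001 ] t 13.02 F [ 1.1 -0.4 -0.2] w 8.7 gf 12.0 q [ 0.06  0.4   0.25  2.08 -0.16  0.67  2.  ]
(478, 20, 265, 94) lin [0.2, 194.0, -13.0] len 194 drz -0.063 deg 3.6
(469.8, 224.5, 230, 97.3) lin [-6.2, 204.6, 35.0] len 208 drz -0.057 deg 3.3
(469.8, 224.5, 192, 97.3) lin [0.0, -0.0, 38.0] len 38 drz -0.0 deg 0.0
```

>>> apply_moves --commands '[{"linear": [0, 15, -5], "dr": [0, 0, 0], "jaw": 1}, {"linear": [0, 45, -12], "dr": [0, 0, -0.02], "jaw": 1}, {"linear": [0, 80, -14], "dr": [0, 0, -0.03], "jaw": 1}, {"linear": [0, 115, -14], "dr": [0, 0, -0.04], "jaw": 1}, {"linear": [0, 150, -14], "dr": [0, 0, -0.055], "jaw": 1}, {"linear": [0, 178, -14], "dr": [0, 0, -0.063], "jaw": 1}, {"linear": [0, 194, -14], "dr": [0, 0, -0.063], "jaw": 1}, {"linear": [0, 194, -14], "dr": [0, 0, -0.063], "jaw": 1}]'

```text
time: 13.68
ee_pos: [477.2, 24.6, 263.5]
ee_rot: [0.122, -3.139, -0.003]
force: [-1.1, 0.6, 0.2]
grip_width: 0.098
grip_force: 12.0
```

>>> apply_moves --commands '[{"linear": [0, 18, 0], "dr": [0, 0, 0], "jaw": 1}, {"linear": [-1, 50, 0], "dr": [0, 0, -0.01], "jaw": 1}, {"linear": [-2, 88, 5], "dr": [0, 0, -0.02], "jaw": 1}, {"linear": [-4, 126, 12], "dr": [0, 0, -0.03], "jaw": 1}, {"linear": [-5, 162, 22], "dr": [0, 0, -0.045], "jaw": 1}, {"linear": [-6, 190, 30], "dr": [0, 0, -0.057], "jaw": 1}, {"linear": [-6, 205, 35], "dr": [0, 0, -0.057], "jaw": 1}, {"linear": [-6, 205, 35], "dr": [0, 0, -0.057], "jaw": 1}]'

```text
time: 14.35
ee_pos: [468.4, 228.4, 227.6]
ee_rot: [0.208, -3.133, -0.001]
force: [0.2, -0.4, -0.5]
grip_width: 0.098
grip_force: 12.0
```

>>> apply_moves --commands '[{"linear": [0, 0, 0], "dr": [0, 0, 0], "jaw": 1}, {"linear": [0, 0, 0], "dr": [0, 0, 0], "jaw": 1}, {"linear": [0, 0, 0], "dr": [0, 0, 0], "jaw": 1}, {"linear": [0, 0, 0], "dr": [0, 0, 0], "jaw": 1}, {"linear": [0, 0, 0], "dr": [0, 0, 0], "jaw": 1}, {"linear": [0, 0, 0], "dr": [0, 0, 0], "jaw": 1}, {"linear": [0, 0, 0], "dr": [0, 0, 0], "jaw": 1}, {"linear": [0, 0, 0], "dr": [0, 0, 0], "jaw": 1}]'

```text
time: 15.02
ee_pos: [469.1, 225.1, 228.8]
ee_rot: [-0.199, 3.135, 0.0]
force: [0.5, 0.6, 0.4]
grip_width: 0.1
grip_force: 12.0
```

```bash
python3 -c "
from plan import *
plan((469.8,224.5,192,97.3))"
```

```text
now [469.1 225.1 228.8] 97.3 tilt [0.0001 0.0002] t 15.02 F [0.5 0.6 0.4] w 8.7 gf 12.0 q [-0.64  0.45  0.13  2.06 -0.1   0.63  1.26]
(469.8, 224.5, 192, 97.3) lin [-0.6, -0.7, 36.8] len 37 drz -0.0 deg 0.0
```

>>> apply_moves --commands '[{"linear": [-0.6, -0.7, 8], "dr": [0, 0, 0], "jaw": 1}, {"linear": [-0.6, -0.7, 16], "dr": [0, 0, 0], "jaw": 1}, {"linear": [-0.6, -0.7, 24], "dr": [0, 0, 0], "jaw": 1}, {"linear": [-0.6, -0.7, 30], "dr": [0, 0, 0], "jaw": 1}, {"linear": [-0.6, -0.7, 34], "dr": [0, 0, 0], "jaw": 1}, {"linear": [-0.6, -0.7, 36.5], "dr": [0, 0, 0], "jaw": 1}, {"linear": [-0.6, -0.7, 36.5], "dr": [0, 0, 0], "jaw": 1}, {"linear": [-0.6, -0.7, 36.5], "dr": [0, 0, 0], "jaw": 1}]'

```text
time: 15.68
ee_pos: [469.8, 224.7, 192.1]
ee_rot: [-0.2, 3.135, 0.0]
force: [-0.7, -0.9, -0.2]
grip_width: 0.1
grip_force: 12.0
```

>>> apply_moves --commands '[{"linear": [0, 0, 0], "dr": [0, 0, 0], "jaw": 0.75}, {"linear": [0, 0, 0], "dr": [0, 0, 0], "jaw": 0.65}, {"linear": [0, 0, 0], "dr": [0, 0, 0], "jaw": 0.55}, {"linear": [0, 0, 0], "dr": [0, 0, 0], "jaw": 0.55}, {"linear": [0, 0, 0], "dr": [0, 0, 0], "jaw": 0.55}, {"linear": [0, 0, 0], "dr": [0, 0, 0], "jaw": 0.55}, {"linear": [0, 0, 0], "dr": [0, 0, 0], "jaw": 0.55}, {"linear": [0, 0, 0], "dr": [0, 0, 0], "jaw": 0.55}]'

```text
time: 16.35
ee_pos: [469.7, 224.7, 192.2]
ee_rot: [-0.2, 3.135, 0.0]
force: [-0.8, 0.6, 0.1]
grip_width: 0.225
grip_force: 0.0
```

>>> apply_moves --commands '[{"linear": [0, 0, -5], "dr": [0, 0, 0], "jaw": 0.55}, {"linear": [0, 0, -15], "dr": [0, 0, 0], "jaw": 0.55}, {"linear": [0, 0, -35], "dr": [0, 0, 0], "jaw": 0.55}, {"linear": [0, 0, -60], "dr": [0, 0, 0], "jaw": 0.2}, {"linear": [0, 0, -85], "dr": [0, 0, 0], "jaw": -0.5}, {"linear": [0, 0, -110], "dr": [0, 0, 0], "jaw": -1}, {"linear": [0, 0, -118], "dr": [0, 0, 0], "jaw": -1}, {"linear": [0, 0, -118], "dr": [0, 0, 0], "jaw": -1}]'

```text
time: 17.02
ee_pos: [470.4, 224.9, 313.2]
ee_rot: [-0.199, 3.13, 0.005]
force: [-0.0, -0.3, -0.1]
grip_width: 0.516
grip_force: 0.0
```

```bash
python3 -c "
from plan import *
plan((470,20,330,60),(430,-180,330,40),(407,-291,310,40),(407,-291,229,40))"
```

```text
now [470.4 224.9 313.2] 97.3 tilt [0.0051 0.0033] t 17.02 F [-0.  -0.3 -0.1] w 44.9 gf 0.0 q [-0.66  0.32  0.16  2.   -0.07  0.82  1.24]
(470, 20, 330, 60) lin [26.3, -203.1, -17.4] len 206 drz 0.651 deg -37.3
(430, -180, 330, 40) lin [-65.4, -193.2, -0.0] len 204 drz 0.349 deg -20.0
(407, -291, 310, 40) lin [-70.3, -89.0, 20.0] len 115 drz -0.0 deg 0.0
(407, -291, 229, 40) lin [0.0, 0.0, 81.0] len 81 drz -0.0 deg 0.0
```

>>> apply_moves --commands '[{"linear": [4, -30, -5], "dr": [0, 0, 0.09], "jaw": -1}, {"linear": [8, -60, -10], "dr": [0, 0, 0.18], "jaw": -1}, {"linear": [12, -90, -17], "dr": [0, 0, 0.28], "jaw": -1}, {"linear": [16, -120, -17], "dr": [0, 0, 0.38], "jaw": -1}, {"linear": [20, -150, -17], "dr": [0, 0, 0.48], "jaw": -1}, {"linear": [23, -180, -17], "dr": [0, 0, 0.57], "jaw": -1}, {"linear": [26, -203, -17], "dr": [0, 0, 0.651], "jaw": -1}, {"linear": [26, -203, -17], "dr": [0, 0, 0.651], "jaw": -1}]'

```text
time: 17.68
ee_pos: [468.8, 15.0, 326.3]
ee_rot: [-0.829, -3.029, 0.005]
force: [0.4, -0.3, 0.0]
grip_width: 0.993
grip_force: 0.0
```

>>> apply_moves --commands '[{"linear": [-9, -28, 0], "dr": [0, 0, 0.05], "jaw": -1}, {"linear": [-19, -56, 0], "dr": [0, 0, 0.1], "jaw": -1}, {"linear": [-28, -84, 0], "dr": [0, 0, 0.15], "jaw": -1}, {"linear": [-38, -112, 0], "dr": [0, 0, 0.2], "jaw": -1}, {"linear": [-47, -140, 0], "dr": [0, 0, 0.25], "jaw": -1}, {"linear": [-57, -168, 0], "dr": [0, 0, 0.3], "jaw": -1}, {"linear": [-65, -193, 0], "dr": [0, 0, 0.349], "jaw": -1}, {"linear": [-65, -193, 0], "dr": [0, 0, 0.349], "jaw": -1}]'

```text
time: 18.35
ee_pos: [427.8, -183.8, 326.7]
ee_rot: [-1.34, -2.841, 0.004]
force: [0.5, -0.3, 0.2]
grip_width: 1.001
grip_force: 0.0
```

>>> apply_moves --commands '[{"linear": [-15, -19, 5], "dr": [0, 0, 0], "jaw": -1}, {"linear": [-30, -38, 10], "dr": [0, 0, 0], "jaw": -1}, {"linear": [-45, -57, 15], "dr": [0, 0, 0], "jaw": -1}, {"linear": [-60, -76, 20], "dr": [0, 0, 0], "jaw": -1}, {"linear": [-70, -89, 20], "dr": [0, 0, 0], "jaw": -1}, {"linear": [-70, -89, 20], "dr": [0, 0, 0], "jaw": -1}, {"linear": [-70, -89, 20], "dr": [0, 0, 0], "jaw": -1}, {"linear": [-70, -89, 20], "dr": [0, 0, 0], "jaw": -1}]'

```text
time: 19.02
ee_pos: [406.7, -289.1, 306.5]
ee_rot: [-1.324, -2.847, -0.001]
force: [-0.2, 0.1, -0.1]
grip_width: 0.999
grip_force: 0.0
```

```bash
python3 -c "
from plan import *
plan((407,-291,229,40))
from meas import *
c=cap('scene','j1.png')
c=cap('top'); hsv=cv2.cvtColor(c['img'],cv2.COLOR_RGB2HSV); H,S,V=[hsv[...,i].astype(int) for i in range(3)]
m=(H<20)&(S>120)&(V>80)
print(axis(c,(m|(V<70))&box(H.shape,160,173,175,235),13),axis(c,(H<20)&(S>120)&(V>80)&box(H.shape,178,203,165,240),8))
cv2.imwrite('pics/tr.png',cv2.resize(c['img'][160:250,140:265,::-1],None,fx=5,fy=5))"
```

```text
now [ 406.7 -289.1  306.5] 40.1 tilt [-0.0012  0.0015] t 19.02 F [-0.2  0.1 -0.1] w 86.9 gf 0.0 q [ 0.07  0.33  0.57  2.07 -0.25  0.8   1.49]
(407, -291, 229, 40) lin [-1.8, -1.0, 77.5] len 78 drz 0.002 deg -0.1
(array([ 462.1,  281.6,  462.4,  279.5,  135.7,   12.2, -176. ]), 119) (array([ 469.6,  225.7,  469.7,  225.1,  152.3,   56.6, -172.2]), 1441)
```

View pics/j1.png

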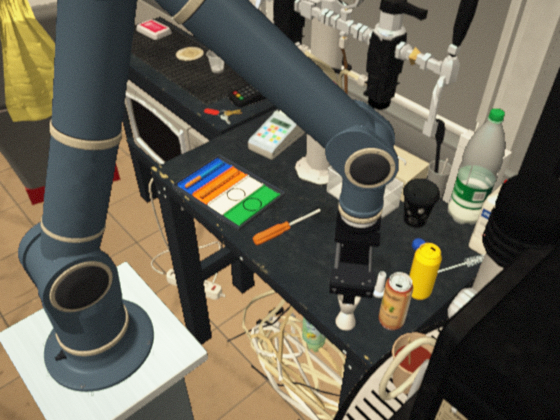

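View pics/tr.png

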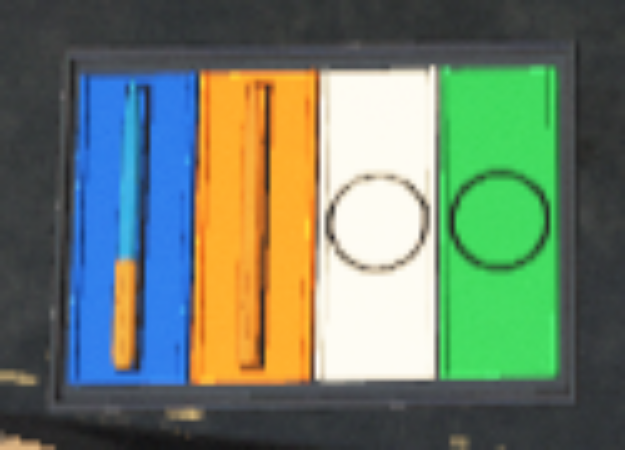

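Both pens lie on their stripes. The gripper is open above the jigger at (347,300), clear of the nozzle at (379,285) and the can at (396,300).

>>> apply_moves --commands '[{"linear": [-1.8, -1, 12], "dr": [0, 0, 0], "jaw": -1}, {"linear": [-1.8, -1, 26], "dr": [0, 0, 0], "jaw": -1}, {"linear": [-1.8, -1, 40], "dr": [0, 0, 0], "jaw": -1}, {"linear": [-1.8, -1, 54], "dr": [0, 0, 0], "jaw": -1}, {"linear": [-1.8, -1, 66], "dr": [0, 0, 0], "jaw": -1}, {"linear": [-1.8, -1, 74], "dr": [0, 0, 0], "jaw": -1}, {"linear": [-1.8, -1, 77.5], "dr": [0, 0, 0], "jaw": -1}, {"linear": [-1.8, -1, 77.5], "dr": [0, 0, 0], "jaw": -1}]'

```text
time: 19.78
ee_pos: [406.6, -292.1, 228.7]
ee_rot: [-1.326, -2.846, -0.0]
force: [0.0, 0.1, 0.3]
grip_width: 0.996
grip_force: 0.0
```

>>> apply_moves --commands '[{"linear": [0, 0, 0], "dr": [0, 0, 0], "jaw": -0.5}, {"linear": [0, 0, 0], "dr": [0, 0, 0], "jaw": -0.3}, {"linear": [0, 0, 0], "dr": [0, 0, 0], "jaw": -0.1}, {"linear": [0, 0, 0], "dr": [0, 0, 0], "jaw": 0.1}, {"linear": [0, 0, 0], "dr": [0, 0, 0], "jaw": 0.3}, {"linear": [0, 0, 0], "dr": [0, 0, 0], "jaw": 0.5}, {"linear": [0, 0, 0], "dr": [0, 0, 0], "jaw": 1}, {"linear": [0, 0, 0], "dr": [0, 0, 0], "jaw": 1}]' --squeeze 12

```text
time: 20.45
ee_pos: [406.6, -292.5, 229.8]
ee_rot: [1.328, 2.847, 0.0]
force: [0.5, -0.4, 0.3]
grip_width: 0.501
grip_force: 12.0
```

>>> apply_moves --commands '[{"linear": [0, 0, 0], "dr": [0, 0, 0], "jaw": 1}, {"linear": [0, 0, -3], "dr": [0, 0, 0], "jaw": 1}, {"linear": [0, 0, -8], "dr": [0, 0, 0], "jaw": 1}, {"linear": [0, 0, -16], "dr": [0, 0, 0], "jaw": 1}, {"linear": [0, 0, -24], "dr": [0, 0, 0], "jaw": 1}, {"linear": [0, 0, -30], "dr": [0, 0, 0], "jaw": 1}, {"linear": [0, 0, -30], "dr": [0, 0, 0], "jaw": 1}, {"linear": [0, 0, -30], "dr": [0, 0, 0], "jaw": 1}]' --squeeze 20

```text
time: 21.12
ee_pos: [406.8, -292.5, 260.3]
ee_rot: [1.327, 2.846, 0.0]
force: [-1.0, 0.4, -0.6]
grip_width: 0.499
grip_force: 20.0
```

```bash
python3 -c "
from plan import *
c=cap('scene','j2.png');cv2.imwrite('pics/j2c.png',cv2.resize(c['img'][220:350,290:430,::-1],None,fx=4,fy=4))
plan((440,-150,290,30),(470,0,290,15),(478.2,167.2,290,7.3),(478.2,167.2,237.5,7.3))"
```

```text
now [ 406.7 -292.4  259.9] 40.0 tilt [0.0004 0.    ] t 21.17 F [-0.5  0.6 -0.1] w 43.4 gf 20.0 q [ 0.12  0.41  0.53  2.1  -0.32  0.7   1.55]
(440, -150, 290, 30) lin [87.6, 117.0, -30.1] len 149 drz 0.175 deg -10.0
(470, 0, 290, 15) lin [115.0, 101.0, 0.0] len 153 drz 0.261 deg -15.0
(478.2, 167.2, 290, 7.3) lin [159.3, 51.3, 0.0] len 167 drz 0.135 deg -7.7
(478.2, 167.2, 237.5, 7.3) lin [0.0, -0.0, 52.5] len 52 drz -0.0 deg 0.0
```

View pics/j2c.png

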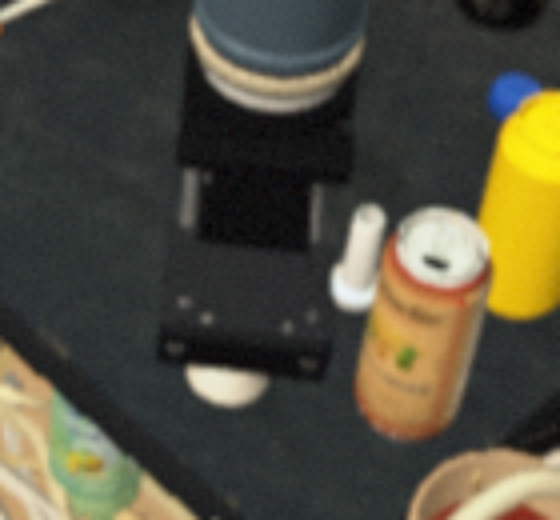

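The jigger is held upright in the fingers (crop pixel 228,385), and the nozzle and can stand as before.

>>> apply_moves --commands '[{"linear": [0, 0, -10], "dr": [0, 0, 0], "jaw": 1}, {"linear": [10, 13, -20], "dr": [0, 0, 0.02], "jaw": 1}, {"linear": [26, 35, -30], "dr": [0, 0, 0.06], "jaw": 1}, {"linear": [44, 59, -30], "dr": [0, 0, 0.1], "jaw": 1}, {"linear": [62, 83, -30], "dr": [0, 0, 0.14], "jaw": 1}, {"linear": [78, 104, -30], "dr": [0, 0, 0.17], "jaw": 1}, {"linear": [88, 117, -30], "dr": [0, 0, 0.175], "jaw": 1}, {"linear": [88, 117, -30], "dr": [0, 0, 0.175], "jaw": 1}]'

```text
time: 21.83
ee_pos: [440.6, -146.2, 289.8]
ee_rot: [-1.562, -2.724, -0.002]
force: [-0.2, 0.0, -0.4]
grip_width: 0.503
grip_force: 20.0
```

>>> apply_moves --commands '[{"linear": [9, 8, 0], "dr": [0, 0, 0.02], "jaw": 1}, {"linear": [25, 22, 0], "dr": [0, 0, 0.06], "jaw": 1}, {"linear": [44, 39, 0], "dr": [0, 0, 0.11], "jaw": 1}, {"linear": [63, 55, 0], "dr": [0, 0, 0.16], "jaw": 1}, {"linear": [82, 72, 0], "dr": [0, 0, 0.2], "jaw": 1}, {"linear": [100, 88, 0], "dr": [0, 0, 0.24], "jaw": 1}, {"linear": [111, 97, 0], "dr": [0, 0, 0.261], "jaw": 1}, {"linear": [115, 101, 0], "dr": [0, 0, 0.261], "jaw": 1}]'

```text
time: 22.5
ee_pos: [470.2, 1.8, 289.9]
ee_rot: [-1.909, -2.495, -0.0]
force: [-0.4, 0.2, -1.4]
grip_width: 0.5
grip_force: 20.0
```

>>> apply_moves --commands '[{"linear": [14, 4, 0], "dr": [0, 0, 0.02], "jaw": 1}, {"linear": [38, 12, 0], "dr": [0, 0, 0.04], "jaw": 1}, {"linear": [65, 21, 0], "dr": [0, 0, 0.07], "jaw": 1}, {"linear": [92, 30, 0], "dr": [0, 0, 0.1], "jaw": 1}, {"linear": [119, 38, 0], "dr": [0, 0, 0.12], "jaw": 1}, {"linear": [142, 46, 0], "dr": [0, 0, 0.135], "jaw": 1}, {"linear": [156, 50, 0], "dr": [0, 0, 0.135], "jaw": 1}, {"linear": [159.3, 51.3, 0], "dr": [0, 0, 0.135], "jaw": 1}]'

```text
time: 23.17
ee_pos: [478.4, 169.1, 289.8]
ee_rot: [2.072, 2.362, 0.001]
force: [-0.1, 0.7, -0.1]
grip_width: 0.499
grip_force: 20.0
```

>>> apply_moves --commands '[{"linear": [0, 0, 0], "dr": [0, 0, 0], "jaw": 1}, {"linear": [0, 0, 0], "dr": [0, 0, 0], "jaw": 1}, {"linear": [0, 0, 0], "dr": [0, 0, 0], "jaw": 1}, {"linear": [0, 0, 0], "dr": [0, 0, 0], "jaw": 1}, {"linear": [0, 0, 10], "dr": [0, 0, 0], "jaw": 1}, {"linear": [0, 0, 20], "dr": [0, 0, 0], "jaw": 1}, {"linear": [0, 0, 20], "dr": [0, 0, 0], "jaw": 1}, {"linear": [0, 0, 20], "dr": [0, 0, 0], "jaw": 1}]'

```text
time: 23.83
ee_pos: [477.7, 167.0, 268.6]
ee_rot: [-2.076, -2.357, 0.004]
force: [-0.2, -1.1, -1.5]
grip_width: 0.502
grip_force: 20.0
```

```bash
python3 -c "
from plan import *
plan((478.2,167.2,238.2,7.3))"
```

```text
now [477.7 167.  268.6] 7.3 tilt [-0.0022 -0.0013] t 23.83 F [-0.2 -1.1 -1.5] w 43.7 gf 20.0 q [-0.88  0.41  0.58  2.09 -0.33  0.73  0.04]
(478.2, 167.2, 238.2, 7.3) lin [0.1, 0.6, 30.4] len 30 drz -0.001 deg 0.0
```

>>> apply_moves --commands '[{"linear": [0, 0.5, 8], "dr": [0, 0, 0], "jaw": 1}, {"linear": [0, 0.5, 15], "dr": [0, 0, 0], "jaw": 1}, {"linear": [0, 0.5, 21], "dr": [0, 0, 0], "jaw": 1}, {"linear": [0, 0.5, 25], "dr": [0, 0, 0], "jaw": 1}, {"linear": [0, 0.5, 28], "dr": [0, 0, 0], "jaw": 1}, {"linear": [0, 0.5, 30], "dr": [0, 0, 0], "jaw": 1}, {"linear": [0, 0.5, 30.5], "dr": [0, 0, 0], "jaw": 1}, {"linear": [0, 0.5, 30.5], "dr": [0, 0, 0], "jaw": 1}]'

```text
time: 24.5
ee_pos: [478.6, 167.4, 239.2]
ee_rot: [-2.076, -2.358, -0.0]
force: [0.2, 0.2, -1.1]
grip_width: 0.498
grip_force: 20.0
```

>>> apply_moves --commands '[{"linear": [0, 0, 0], "dr": [0, 0, 0], "jaw": -0.1}, {"linear": [0, 0, 0], "dr": [0, 0, 0], "jaw": -0.2}, {"linear": [0, 0, 0], "dr": [0, 0, 0], "jaw": -0.4}, {"linear": [0, 0, 0], "dr": [0, 0, 0], "jaw": -0.6}, {"linear": [0, 0, 0], "dr": [0, 0, 0], "jaw": -0.8}, {"linear": [0, 0, 0], "dr": [0, 0, 0], "jaw": -1}, {"linear": [0, 0, 0], "dr": [0, 0, 0], "jaw": -1}, {"linear": [0, 0, 0], "dr": [0, 0, 0], "jaw": -1}]'

```text
time: 25.17
ee_pos: [478.6, 167.4, 239.3]
ee_rot: [-2.076, -2.358, -0.0]
force: [0.3, -0.4, 0.5]
grip_width: 0.953
grip_force: 0.0
```

>>> apply_moves --commands '[{"linear": [0, 0, -6], "dr": [0, 0, 0], "jaw": -1}, {"linear": [0, 0, -18], "dr": [0, 0, 0], "jaw": -1}, {"linear": [0, 0, -36], "dr": [0, 0, 0], "jaw": -1}, {"linear": [0, 0, -56], "dr": [0, 0, 0], "jaw": -1}, {"linear": [0, 0, -75], "dr": [0, 0, 0], "jaw": -1}, {"linear": [0, 0, -90], "dr": [0, 0, 0], "jaw": -1}, {"linear": [0, 0, -100], "dr": [0, 0, 0], "jaw": -1}, {"linear": [0, 0, -100], "dr": [0, 0, 0], "jaw": -1}]'

```text
time: 25.83
ee_pos: [479.3, 167.4, 341.9]
ee_rot: [2.075, 2.357, 0.008]
force: [0.7, -0.2, -0.1]
grip_width: 1.001
grip_force: 0.0
```

```bash
python3 -c "
from plan import *
plan((465,0,345,-15),(445,-170,350,-35),(440,-290,350,-50),(476.5,-353,345,-50),(476.5,-353,259,-50))"
```

```text
now [479.3 167.4 341.9] 7.3 tilt [0.0043 0.003 ] t 25.83 F [ 0.7 -0.2 -0.1] w 87.1 gf 0.0 q [-0.95  0.3   0.64  2.02 -0.24  0.88 -0.05]
(465, 0, 345, -15) lin [-164.2, -35.4, -3.7] len 168 drz 0.389 deg -22.3
(445, -170, 350, -35) lin [-169.4, 24.8, -5.0] len 171 drz 0.349 deg -20.0
(440, -290, 350, -50) lin [-101.1, 64.7, 0.0] len 120 drz 0.262 deg -15.0
(476.5, -353, 345, -50) lin [-12.5, 71.7, 5.0] len 73 drz -0.0 deg 0.0
(476.5, -353, 259, -50) lin [-0.0, 0.0, 86.0] len 86 drz -0.0 deg 0.0
```

>>> apply_moves --commands '[{"linear": [-20, -4, -4], "dr": [0, 0, 0.05], "jaw": -1}, {"linear": [-45, -10, -4], "dr": [0, 0, 0.11], "jaw": -1}, {"linear": [-75, -16, -4], "dr": [0, 0, 0.18], "jaw": -1}, {"linear": [-105, -23, -4], "dr": [0, 0, 0.25], "jaw": -1}, {"linear": [-135, -29, -4], "dr": [0, 0, 0.32], "jaw": -1}, {"linear": [-155, -33, -4], "dr": [0, 0, 0.38], "jaw": -1}, {"linear": [-164, -35, -4], "dr": [0, 0, 0.389], "jaw": -1}, {"linear": [-164, -35, -4], "dr": [0, 0, 0.389], "jaw": -1}]'

```text
time: 26.5
ee_pos: [464.3, -1.7, 343.0]
ee_rot: [-2.496, -1.907, 0.001]
force: [-0.2, -0.1, 0.4]
grip_width: 1.001
grip_force: 0.0
```

>>> apply_moves --commands '[{"linear": [-20, 3, -5], "dr": [0, 0, 0.04], "jaw": -1}, {"linear": [-48, 7, -5], "dr": [0, 0, 0.1], "jaw": -1}, {"linear": [-78, 11, -5], "dr": [0, 0, 0.16], "jaw": -1}, {"linear": [-108, 16, -5], "dr": [0, 0, 0.22], "jaw": -1}, {"linear": [-138, 20, -5], "dr": [0, 0, 0.28], "jaw": -1}, {"linear": [-160, 23, -5], "dr": [0, 0, 0.34], "jaw": -1}, {"linear": [-169, 25, -5], "dr": [0, 0, 0.349], "jaw": -1}, {"linear": [-169, 25, -5], "dr": [0, 0, 0.349], "jaw": -1}]'

```text
time: 27.17
ee_pos: [445.2, -170.4, 348.3]
ee_rot: [2.787, 1.449, -0.0]
force: [-0.9, 0.5, -0.2]
grip_width: 1.001
grip_force: 0.0
```

>>> apply_moves --commands '[{"linear": [-14, 9, 0], "dr": [0, 0, 0.04], "jaw": -1}, {"linear": [-32, 20, 0], "dr": [0, 0, 0.09], "jaw": -1}, {"linear": [-52, 33, 0], "dr": [0, 0, 0.14], "jaw": -1}, {"linear": [-72, 46, 0], "dr": [0, 0, 0.19], "jaw": -1}, {"linear": [-90, 58, 0], "dr": [0, 0, 0.24], "jaw": -1}, {"linear": [-101, 65, 0], "dr": [0, 0, 0.262], "jaw": -1}, {"linear": [-101, 65, 0], "dr": [0, 0, 0.262], "jaw": -1}, {"linear": [-101, 65, 0], "dr": [0, 0, 0.262], "jaw": -1}]'

```text
time: 27.83
ee_pos: [441.3, -288.0, 347.7]
ee_rot: [-2.949, -1.078, 0.0]
force: [-0.3, 0.2, 0.5]
grip_width: 1.005
grip_force: 0.0
```

```bash
python3 -c "
from meas import *
from plan import *
c=cap('scene','c1.png'); X=cloud(c); hsv=cv2.cvtColor(c['img'],cv2.COLOR_RGB2HSV); m=(abs(hsv[...,0].astype(int)-27)<6)&(hsv[...,1]>150)&box(X.shape[:2],400,450,230,310)
p=X[m]; print('yellow',np.percentile(p,[2,50,98],axis=0).round())
m=box(X.shape[:2],375,415,265,330)&(X[...,2]>120)&(X[...,2]<140); p=X[m]; print('can',m.sum(),p.min(0).round(),p.max(0).round())
c=cap('top');Y=cloud(c); m=box(X.shape[:2],195,235,150,230)&(Y[...,2]>80)&(Y[...,2]<105); p=Y[m]; print('jig',m.sum(),p.min(0).round(1),p.max(0).round(1))
cv2.imwrite('pics/tr2.png',cv2.resize(c['img'][150:250,140:265,::-1],None,fx=4,fy=4))
plan((476.5,-353,345,-50),(476.5,-353,259,-50))"
```

```text
yellow [[ 555. -370.    1.]
 [ 566. -353.   97.]
 [ 603. -323.  134.]]
can 480 [ 451. -381.  120.] [ 501. -330.  137.]
jig 124 [455.9 146.3  80. ] [500.1 190.8  99.4]
now [ 441.2 -287.3  347.7] -49.8 tilt [-0.0006  0.0019] t 27.93 F [1.1 0.7 0.1] w 87.3 gf 0.0 q [-0.24  0.41  0.96  1.99 -0.41  0.95  0.06]
(476.5, -353, 345, -50) lin [-15.5, 72.9, 2.5] len 75 drz 0.004 deg -0.2
(476.5, -353, 259, -50) lin [0.0, 0.0, 86.0] len 86 drz -0.0 deg 0.0
```

View pics/tr2.png

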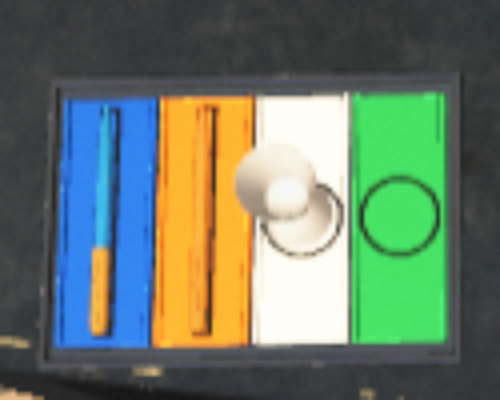

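View pics/c1.png

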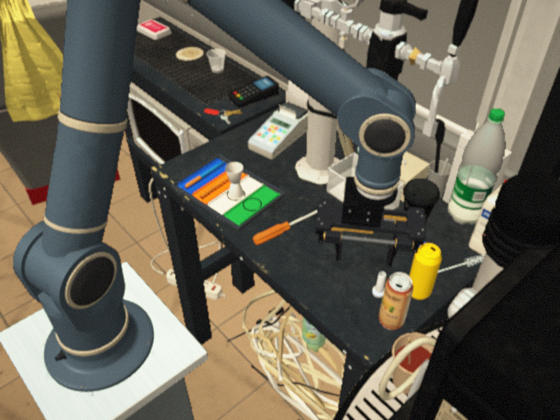

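The jigger stands in the white circle, foot at crop (300,225), and both pens are in place. The can at (395,300) and nozzle at (379,285) are undisturbed.

>>> apply_moves --commands '[{"linear": [-3, 14, 0], "dr": [0, 0, 0], "jaw": -1}, {"linear": [-7, 34, 0], "dr": [0, 0, 0], "jaw": -1}, {"linear": [-11, 54, 0], "dr": [0, 0, 0], "jaw": -1}, {"linear": [-14, 68, 0], "dr": [0, 0, 0], "jaw": -1}, {"linear": [-15.5, 73, 2], "dr": [0, 0, 0], "jaw": -1}, {"linear": [-15.5, 73, 2], "dr": [0, 0, 0], "jaw": -1}, {"linear": [-15.5, 73, 2], "dr": [0, 0, 0], "jaw": -1}, {"linear": [-15.5, 73, 2], "dr": [0, 0, 0], "jaw": -1}]'

```text
time: 28.6
ee_pos: [475.2, -354.0, 345.9]
ee_rot: [-2.95, -1.075, -0.0]
force: [0.2, 0.7, -0.3]
grip_width: 1.001
grip_force: 0.0
```

```bash
python3 -c "
from plan import *
plan((476.5,-353,259,-50))"
```

```text
now [ 475.2 -354.   345.9] -49.9 tilt [-0.0005  0.0018] t 28.6 F [ 0.2  0.7 -0.3] w 87.0 gf 0.0 q [-0.08  0.52  0.9   1.84 -0.48  1.02  0.15]
(476.5, -353, 259, -50) lin [1.5, 0.2, 86.9] len 87 drz 0.001 deg -0.1
```

>>> apply_moves --commands '[{"linear": [1.5, 0, 10], "dr": [0, 0, 0], "jaw": -1}, {"linear": [1.5, 0, 24], "dr": [0, 0, 0], "jaw": -1}, {"linear": [1.5, 0, 40], "dr": [0, 0, 0], "jaw": -1}, {"linear": [1.5, 0, 56], "dr": [0, 0, 0], "jaw": -1}, {"linear": [1.5, 0, 70], "dr": [0, 0, 0], "jaw": -1}, {"linear": [1.5, 0, 80], "dr": [0, 0, 0], "jaw": -1}, {"linear": [1.5, 0, 86.5], "dr": [0, 0, 0], "jaw": -1}, {"linear": [1.5, 0, 86.5], "dr": [0, 0, 0], "jaw": -1}]'

```text
time: 29.27
ee_pos: [476.1, -353.9, 258.0]
ee_rot: [-2.95, -1.073, 0.003]
force: [-0.7, -0.1, -0.2]
grip_width: 0.999
grip_force: 0.0
```

>>> apply_moves --commands '[{"linear": [0, 0, 0], "dr": [0, 0, 0], "jaw": -0.8}, {"linear": [0, 0, 0], "dr": [0, 0, 0], "jaw": -0.6}, {"linear": [0, 0, 0], "dr": [0, 0, 0], "jaw": -0.4}, {"linear": [0, 0, 0], "dr": [0, 0, 0], "jaw": -0.25}, {"linear": [0, 0, 0], "dr": [0, 0, 0], "jaw": -0.15}, {"linear": [0, 0, 0], "dr": [0, 0, 0], "jaw": 0.2}, {"linear": [0, 0, 0], "dr": [0, 0, 0], "jaw": 1}, {"linear": [0, 0, 0], "dr": [0, 0, 0], "jaw": 1}]' --squeeze 20

```text
time: 29.93
ee_pos: [476.7, -354.5, 260.0]
ee_rot: [2.952, 1.074, 0.001]
force: [1.4, 0.2, 1.3]
grip_width: 0.595
grip_force: 20.0
```

>>> apply_moves --commands '[{"linear": [0, 0, 0], "dr": [0, 0, 0], "jaw": 1}, {"linear": [0, 0, 0], "dr": [0, 0, 0], "jaw": 1}, {"linear": [0, 0, -4], "dr": [0, 0, 0], "jaw": 1}, {"linear": [0, 0, -10], "dr": [0, 0, 0], "jaw": 1}, {"linear": [0, 0, -18], "dr": [0, 0, 0], "jaw": 1}, {"linear": [0, 0, -26], "dr": [0, 0, 0], "jaw": 1}, {"linear": [0, 0, -30], "dr": [0, 0, 0], "jaw": 1}, {"linear": [0, 0, -30], "dr": [0, 0, 0], "jaw": 1}]' --squeeze 35

```text
time: 30.6
ee_pos: [476.7, -354.7, 291.1]
ee_rot: [2.951, 1.074, 0.002]
force: [-0.4, -0.6, -2.6]
grip_width: 0.596
grip_force: 35.0
```

```bash
python3 -c "
from plan import *
plan((440,-270,340,-40),(450,-120,345,-20),(470,0,340,-5),(485,109.3,320,7.3),(485,109.3,267,7.3))
c=cap('scene');cv2.imwrite('pics/c2.png',cv2.resize(c['img'][200:350,290:450,::-1],None,fx=4,fy=4))"
```

```text
now [ 476.7 -354.7  291.1] -50.0 tilt [ 0.002  -0.0011] t 30.6 F [-0.4 -0.6 -2.6] w 51.8 gf 35.0 q [-0.03  0.59  0.85  1.88 -0.55  0.92  0.2 ]
(440, -270, 340, -40) lin [26.3, -88.4, -49.1] len 104 drz -0.175 deg 10.0
(450, -120, 345, -20) lin [121.4, -88.7, -5.0] len 150 drz -0.349 deg 20.0
(470, 0, 340, -5) lin [119.6, -22.2, 5.0] len 122 drz -0.262 deg 15.0
(485, 109.3, 320, 7.3) lin [110.2, 5.4, 20.0] len 112 drz -0.214 deg 12.3
(485, 109.3, 267, 7.3) lin [-0.0, 0.0, 53.0] len 53 drz -0.0 deg 0.0
```

View pics/c2.png

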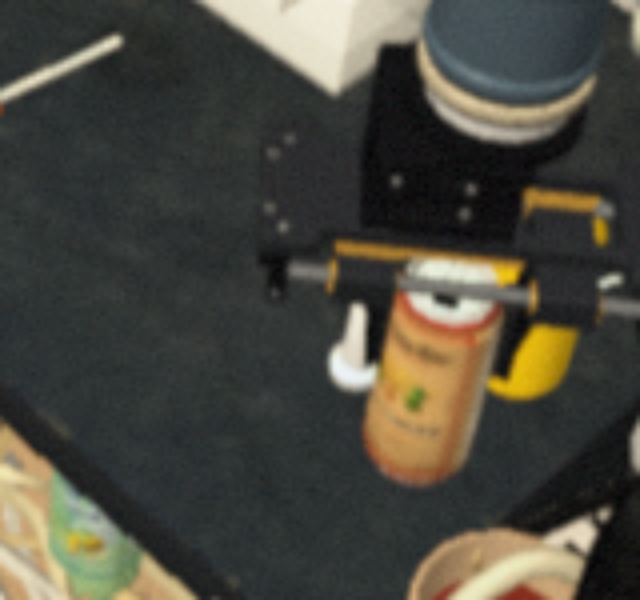

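The can is lifted upright in the jaws, at crop (430,390). The nozzle stands untouched at (350,350).

>>> apply_moves --commands '[{"linear": [0, 0, -12], "dr": [0, 0, 0], "jaw": 1}, {"linear": [0, 0, -26], "dr": [0, 0, 0], "jaw": 1}, {"linear": [0, 0, -40], "dr": [0, 0, 0], "jaw": 1}, {"linear": [4, -13, -49], "dr": [0, 0, -0.02], "jaw": 1}, {"linear": [11, -38, -49], "dr": [0, 0, -0.07], "jaw": 1}, {"linear": [19, -64, -49], "dr": [0, 0, -0.12], "jaw": 1}, {"linear": [25, -83, -49], "dr": [0, 0, -0.16], "jaw": 1}, {"linear": [26, -88, -49], "dr": [0, 0, -0.175], "jaw": 1}]'

```text
time: 31.32
ee_pos: [438.9, -267.8, 339.4]
ee_rot: [-2.842, -1.331, -0.003]
force: [0.3, 0.6, -3.4]
grip_width: 0.591
grip_force: 35.0
```

>>> apply_moves --commands '[{"linear": [10, -7, -1], "dr": [0, 0, -0.03], "jaw": 1}, {"linear": [28, -20, -2], "dr": [0, 0, -0.08], "jaw": 1}, {"linear": [48, -35, -3], "dr": [0, 0, -0.14], "jaw": 1}, {"linear": [69, -50, -4], "dr": [0, 0, -0.2], "jaw": 1}, {"linear": [89, -65, -5], "dr": [0, 0, -0.26], "jaw": 1}, {"linear": [106, -78, -5], "dr": [0, 0, -0.31], "jaw": 1}, {"linear": [117, -86, -5], "dr": [0, 0, -0.34], "jaw": 1}, {"linear": [121, -89, -5], "dr": [0, 0, -0.349], "jaw": 1}]'

```text
time: 31.98
ee_pos: [450.2, -118.9, 344.7]
ee_rot: [2.57, 1.806, 0.003]
force: [-0.2, -0.7, -1.9]
grip_width: 0.59
grip_force: 35.0
```

>>> apply_moves --commands '[{"linear": [10, -2, 0], "dr": [0, 0, -0.02], "jaw": 1}, {"linear": [28, -5, 1], "dr": [0, 0, -0.06], "jaw": 1}, {"linear": [47, -9, 2], "dr": [0, 0, -0.1], "jaw": 1}, {"linear": [67, -12, 3], "dr": [0, 0, -0.15], "jaw": 1}, {"linear": [87, -16, 4], "dr": [0, 0, -0.19], "jaw": 1}, {"linear": [105, -20, 5], "dr": [0, 0, -0.23], "jaw": 1}, {"linear": [116, -22, 5], "dr": [0, 0, -0.255], "jaw": 1}, {"linear": [120, -22, 5], "dr": [0, 0, -0.262], "jaw": 1}]'

```text
time: 32.65
ee_pos: [470.3, 1.5, 338.8]
ee_rot: [2.313, 2.126, 0.0]
force: [0.1, -0.5, -2.9]
grip_width: 0.591
grip_force: 35.0
```

>>> apply_moves --commands '[{"linear": [9, 0, 2], "dr": [0, 0, -0.02], "jaw": 1}, {"linear": [25, 1, 5], "dr": [0, 0, -0.05], "jaw": 1}, {"linear": [44, 2, 8], "dr": [0, 0, -0.09], "jaw": 1}, {"linear": [63, 3, 11], "dr": [0, 0, -0.13], "jaw": 1}, {"linear": [82, 4, 15], "dr": [0, 0, -0.17], "jaw": 1}, {"linear": [97, 5, 18], "dr": [0, 0, -0.2], "jaw": 1}, {"linear": [107, 5, 20], "dr": [0, 0, -0.214], "jaw": 1}, {"linear": [110, 5, 20], "dr": [0, 0, -0.214], "jaw": 1}]'

```text
time: 33.32
ee_pos: [484.3, 111.7, 318.0]
ee_rot: [-2.07, -2.362, 0.001]
force: [-1.0, -0.1, -3.5]
grip_width: 0.592
grip_force: 35.0
```

>>> apply_moves --commands '[{"linear": [0, 0, 0], "dr": [0, 0, 0], "jaw": 1}, {"linear": [0, 0, 0], "dr": [0, 0, 0], "jaw": 1}, {"linear": [0, 0, 5], "dr": [0, 0, 0], "jaw": 1}, {"linear": [0, 0, 12], "dr": [0, 0, 0], "jaw": 1}, {"linear": [0, 0, 18], "dr": [0, 0, 0], "jaw": 1}, {"linear": [0, 0, 20], "dr": [0, 0, 0], "jaw": 1}, {"linear": [0, 0, 20], "dr": [0, 0, 0], "jaw": 1}, {"linear": [0, 0, 20], "dr": [0, 0, 0], "jaw": 1}]'

```text
time: 33.98
ee_pos: [484.3, 108.9, 298.5]
ee_rot: [-2.076, -2.357, 0.001]
force: [-0.4, 0.2, -2.6]
grip_width: 0.594
grip_force: 35.0
```

```bash
python3 -c "
from plan import *
plan((485.2,109.3,268.3,7.3))"
```

```text
now [484.3 108.9 298.5] 7.2 tilt [-0.0005 -0.0002] t 33.98 F [-0.4  0.2 -2.6] w 51.7 gf 35.0 q [-0.81  0.35  0.62  2.09 -0.29  0.79  0.11]
(485.2, 109.3, 268.3, 7.3) lin [0.3, 0.9, 30.2] len 30 drz -0.001 deg 0.1
```

```bash
python3 -c "
from meas import *
c=cap('scene'); X=cloud(c); im=c['img']
uv=lambda P:(lambda q:q[:2]/q[2])(c['K']@R(c).T@(np.array(P)-np.array(c['xyz'])))
print(uv((485,109,100)),uv((485,109,172)),uv((485,109,40)))
m=(X[...,2]>45)&(X[...,2]<165)&(abs(X[...,0]-485)<45)&(abs(X[...,1]-109)<30)
p=X[m]
for z in (50,65,80,95,110): 
  q=p[abs(p[:,2]-z)<7]; 
  if len(q)>10:
    A=np.c_[2*q[:,:2],np.ones(len(q))]; 
    # fixed-radius circle fit
    from scipy.optimize import least_squares
    r=least_squares(lambda t:np.hypot(q[:,0]-t[0],q[:,1]-t[1])-26.5,[490,110],loss='soft_l1').x; print(z,len(q),r.round(1),q.min(0).round(),q.max(0).round())
cv2.imwrite('pics/c3.png',cv2.resize(im[120:260,160:330,::-1],None,fx=4,fy=4))"
```

```text
[250.64308348 175.54812801] [249.51346909 151.78640093] [251.52078156 194.01073133]
50 59 [486.4 110.3] [458.  81.  45.] [504. 123.  57.]
65 90 [486.  109.7] [458.  79.  58.] [505. 119.  71.]
80 89 [485.2 109.8] [458.  80.  73.] [500. 125.  87.]
95 88 [485.5 109.8] [457.  81.  88.] [499. 123. 102.]
110 89 [485.1 109.8] [452.  80. 103.] [521. 118. 117.]
```

View pics/c3.png

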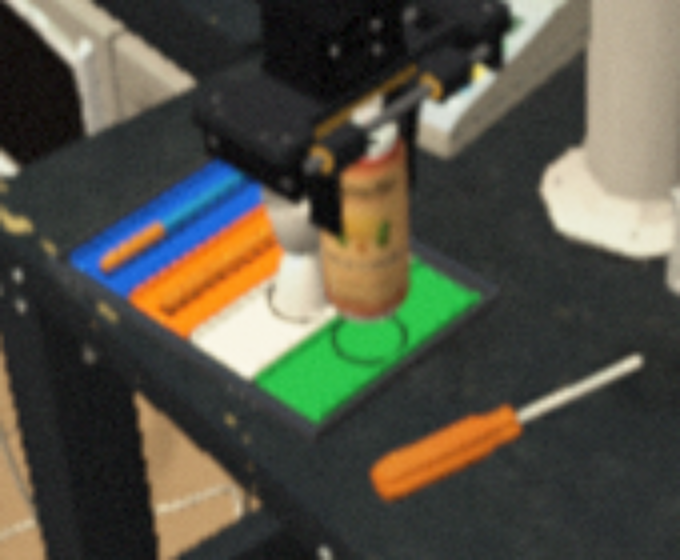

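The can hangs upright over the green circle, at crop (370,240) above the circle at (370,340). The jigger stands at (295,270). The can centre measures (485.5,109.8), within about 1 mm of the liner centre.

>>> apply_moves --commands '[{"linear": [-0.5, 0, 7], "dr": [0, 0, 0], "jaw": 1}, {"linear": [-0.5, 0, 14], "dr": [0, 0, 0], "jaw": 1}, {"linear": [-0.5, 0, 20], "dr": [0, 0, 0], "jaw": 1}, {"linear": [-0.5, 0, 24], "dr": [0, 0, 0], "jaw": 1}, {"linear": [-0.5, 0, 27], "dr": [0, 0, 0], "jaw": 1}, {"linear": [-0.5, 0, 29], "dr": [0, 0, 0], "jaw": 1}, {"linear": [-0.5, 0, 30], "dr": [0, 0, 0], "jaw": 1}, {"linear": [-0.5, 0, 30], "dr": [0, 0, 0], "jaw": 1}]'

```text
time: 34.7
ee_pos: [484.4, 108.6, 268.6]
ee_rot: [-2.076, -2.358, 0.0]
force: [0.5, -0.4, -2.8]
grip_width: 0.592
grip_force: 35.0
```

```bash
python3 -c "
from plan import *
plan((485.2,109.3,268.0,7.3))"
```

```text
now [484.4 108.6 268.6] 7.3 tilt [-0.0002 -0.0001] t 34.7 F [ 0.5 -0.4 -2.8] w 51.5 gf 35.0 q [-0.78  0.4   0.59  2.11 -0.33  0.72  0.16]
(485.2, 109.3, 268.0, 7.3) lin [0.6, 0.8, 0.6] len 1 drz -0.001 deg 0.0
```

>>> apply_moves --commands '[{"linear": [0, 0, 0.5], "dr": [0, 0, 0], "jaw": 1}, {"linear": [0, 0, 1], "dr": [0, 0, 0], "jaw": 1}, {"linear": [0, 0, 1], "dr": [0, 0, 0], "jaw": 1}, {"linear": [0, 0, 1], "dr": [0, 0, 0], "jaw": 1}, {"linear": [0, 0, 1], "dr": [0, 0, 0], "jaw": -0.3}, {"linear": [0, 0, 1], "dr": [0, 0, 0], "jaw": -0.4}, {"linear": [0, 0, 1], "dr": [0, 0, 0], "jaw": -0.6}, {"linear": [0, 0, 1], "dr": [0, 0, 0], "jaw": -0.8}]'

```text
time: 35.37
ee_pos: [484.6, 108.6, 268.0]
ee_rot: [2.076, 2.358, 0.001]
force: [-0.1, 0.1, 0.8]
grip_width: 0.773
grip_force: 0.0
```

>>> apply_moves --commands '[{"linear": [0, 0, 0], "dr": [0, 0, 0], "jaw": -1}, {"linear": [0, 0, 0], "dr": [0, 0, 0], "jaw": -1}, {"linear": [0, 0, -6], "dr": [0, 0, 0], "jaw": -1}, {"linear": [0, 0, -18], "dr": [0, 0, 0], "jaw": -1}, {"linear": [0, 0, -36], "dr": [0, 0, 0], "jaw": -1}, {"linear": [0, 0, -56], "dr": [0, 0, 0], "jaw": -1}, {"linear": [0, 0, -76], "dr": [0, 0, 0], "jaw": -1}, {"linear": [0, 0, -85], "dr": [0, 0, 0], "jaw": -1}]'

```text
time: 36.03
ee_pos: [485.1, 108.4, 355.3]
ee_rot: [2.075, 2.356, 0.006]
force: [-0.2, -0.3, -0.0]
grip_width: 0.999
grip_force: 0.0
```

```bash
python3 -c "
from plan import *
plan((440,-100,350,-10))"
```

```text
now [485.1 108.4 355.3] 7.3 tilt [0.0036 0.0017] t 36.03 F [-0.2 -0.3 -0. ] w 86.9 gf 0.0 q [-0.86  0.26  0.67  2.03 -0.21  0.9   0.04]
(440, -100, 350, -10) lin [-201.0, -71.1, 4.8] len 213 drz 0.301 deg -17.3
```

>>> apply_moves --commands '[{"linear": [-15, -5, 0], "dr": [0, 0, 0.02], "jaw": -1}, {"linear": [-45, -16, 0], "dr": [0, 0, 0.06], "jaw": -1}, {"linear": [-80, -28, 0], "dr": [0, 0, 0.1], "jaw": -1}, {"linear": [-115, -40, 0], "dr": [0, 0, 0.16], "jaw": -1}, {"linear": [-150, -53, 0], "dr": [0, 0, 0.22], "jaw": -1}, {"linear": [-180, -64, 0], "dr": [0, 0, 0.27], "jaw": -1}, {"linear": [-200, -71, 0], "dr": [0, 0, 0.3], "jaw": -1}, {"linear": [-200, -71, 0], "dr": [0, 0, 0.3], "jaw": -1}]'

```text
time: 36.7
ee_pos: [436.8, -104.0, 352.2]
ee_rot: [-2.416, -2.008, 0.003]
force: [0.6, 0.0, 0.7]
grip_width: 1.003
grip_force: 0.0
```

```bash
python3 -c "
from meas import *
c=cap('top'); X=cloud(c); m=box(X.shape[:2],200,270,140,240)&(X[...,2]>128)&(X[...,2]<155); p=X[m]; print('can',m.sum(),p.min(0).round(1),p.max(0).round(1))
m=box(X.shape[:2],190,240,140,240)&(X[...,2]>80)&(X[...,2]<102)&(X[...,1]>140); p=X[m]; print('jig',p.min(0).round(1),p.max(0).round(1))
a=cap('scene')['img'][120:260,160:330]; cv2.imwrite('pics/end.png',cv2.resize(np.hstack([a[:,:],c['img'][130:270,140:310]]),None,fx=2.3,fy=2.3)[:,:,::-1])"
```

```text
can 459 [458.4  83.2 128. ] [510.9 134.8 146. ]
jig [457.1 146.8  80.1] [499.8 190.8  99.2]
```

View pics/end.png

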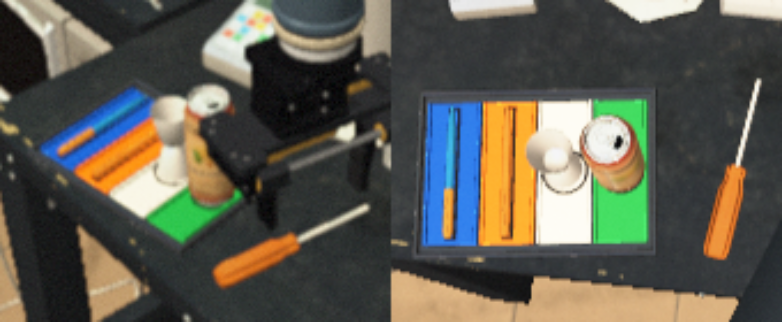

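The blue pen (450,170), orange pen (508,170), jigger (562,175) and can (615,160) all stand or lie on their own liners. The can measures (484.7,109.0) and the arm is clear, so I am handing in.

```bash
python3 -c "
from h import *
print(ctrl.hand_in())"
```

```text
the job is handed in; nothing more can be done
None
```

I set out the tray and handed the job in: both pens, the jigger and the can are on their own liners, upright where needed and released, in 36.7 s. I left the screwdriver and the nozzle alone; the hand-in returned no verdict.

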